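# Turn a rack of machined bars over into the sloped inspection tray

### The arm

A 7-joint arm with a two-finger parallel gripper is mounted at the origin on the work surface. World frame = base frame: x ahead of the robot, y to its left, z up, the work surface at z = 0. Lengths are in mm, angles in rad, forces in N, time in s.
With the tool pointing down it reaches from about 425 to 950 mm from the base axis. Payload 4.7 kg.
Tool frame: the origin (TCP) lies at the very end of the fingers, on their centre line; the grasp point (between the pads) lies 19 mm behind it (bot.hold_point_z is the distance from the TCP to the grasp point, in mm); z points along the fingers, y is the line along which they close (so a half turn about z gives the same grasp; the last joint's range is limited). The gripper opens to 85 mm and grips with 20 to 120 N. Pads are 22 mm wide; open, the fingers measure 114 mm over their backs; the gripper's body (76 mm by 85 mm) begins 54 mm behind the grasp point. The pads swing forward as they close: fully open they stand 13 mm farther back than shut.
Start: joints at [1.17, 0.469, -0.049, 1.532, 0.024, 1.141, -0.082], TCP at [245.27, -628.881, 231.335] pointing down, gripper open.
Joint ranges: [-2.59, 2.59], [-0.33, 1.99], [-1.39, 1.29], [0.1, 2.45], [-1.04, 4.18], [0.21, 1.99], [-2.66, 2.66]. Speed limits (rad/s): [2.57, 2.57, 3.14, 3.14, 3.14, 3.14, 3.14].

### API

Orientations are given as a unit quaternion [x, y, z, w].
In Python, from bench import bot gives the robot as it stands.
- The arm moves only by the tool play_rows, never from a script. Its argument "rows" is one flat list of numbers, 5 for each row, row after row: the shift along the tool's x, y, z in cm, then the turn about the tool's z in degrees, then the opening, from 0 (shut) to 1 (fully open). A call has 1 to 5 rows; each row shifts and turns the commanded pose from where the row before left it, along the tool's axes as they then stand; what a row does not reach is not made up. A row lasts 1/8 s, in which the tool goes at most 62.5 mm and 10.7 degrees, less where a joint would pass 70% of its speed; a pose out of reach is approached as far as the arm can. A call is refused whole if a number of a shift passes 6.25 or a number of a turn 10.7, either way. A call with a gripper value outside its range is refused whole. The fingers move at their own pace and stop on an object; "squeeze" is the grip in N (left out, the last holds). Time passes only in rows, so rows that do not move let the fingers close. It gives the time, the measured TCP pose, the force, the opening and the grip force at its end, in the units of the state.
- bot.get_state(): the state, without advancing time (a new reading comes with each control period).
- bot.capture(name): name is "side" or "top" or "wrist"; returns (picture, depth): 400x640x3 uint8, red, green, blue; 400x640 float32, mm along the optical axis (not along the pixel's ray), 0 where there is no reading.
- bot.calibration(name): a dict with "intrinsics" (3x3 intrinsics, pixels), "k1" (the pictures are not rectified: a ray, as slopes to the right and down, at radius r is drawn at 1 + k1 r^2 times it, then the intrinsics apply), "R" (3x3) and "t" (3): a world point X has camera coordinates R X + t. Camera axes: x right, y down, z forward; pixel columns grow to the right and rows downward; lengths in mm; the calibration is good to about 2 mm. A picture is of the moment at which its call begins: read the wrist's pose just before it. calibration takes no time and is no camera call; for the wrist camera it gives the pose at the moment of the call.
- bot.sign_off(): hands the job in; it is judged then, once.
Trained networks look in the newest picture that a camera, given by its name, has taken for a name from the list of things; names that differ only in an ending like _2 or _b are one class to them, and where a whole thing is asked for, a point or a joint stands for the part that bears it (a point fixed in the world has none). Each returns a list of dicts, best first, with "confidence" (0 to 1); they miss things now and then, are a little off and sometimes report something else, mostly with a low value. They report only what shows in the picture. A call takes as long as a camera call.
- bot.recognise(target, camera): "position" ([x, y, z] in mm, in world coordinates, good to about 4 mm: the middle of the surface that is visible of it).
- bot.tip_of(target, camera): "position" ([x, y, z] in mm, in world coordinates, good to about 4 mm: a listed point, or the origin of a listed thing).
The state is a dict: "time_s": time; "q": joint angles; "joint_vel": joint speeds; "joint_torque": joint torques, N m; "tool_pos": TCP position; "tcp_rot": TCP orientation; "wrist_force": force on the tool from outside, world axes, zero at the start; "ft_torque": the same for the moment, N m; "finger_gap": opening from 0.0 (shut) to 1.0 (fully open); "gripper_force": force on a finger pad.
Only numpy, scipy, OpenCV 4.12 (cv2) and the standard library are available. Lean on these libraries where they do the work, as an engineer would, in place of code of your own. Each camera call takes 0.05 s, during which the arm holds its last target. There are 200 camera calls.

### The job

Turn the three steel bars over so that their back faces can be measured: take the loose cover plate out of the sloped tray and lay it squarely over the loaded rack, then grip cover and rack together, turn them upside down without spilling the bars and set them down in the sloped tray, cover underneath. Then lift the rack off (there is a grip bar on its back), leaving the turned bars lying on the cover in the tray, and put the empty rack down flat, face down, on the rubber mat. No bar may fall on the bench, and the caliper, loupe and jar stay where they are.

Things in the scene. Friction and masses are not known exactly. Their poses are not given: they have to be found in the camera images.
- rack_stand: Fixed aluminium stand on a dark base 150 x 130 mm; origin at the centre of its underside on the bench, z up. Its slope falls 45 degrees towards its own +x (roughly to the robot's right). Two rails, 52 mm apart with an open slot between, run 78 mm up the slope from a ledge across the lower end that rises 28 mm square to the slope. The upper 46 mm of the rack overhang the rails, free underneath.
- stand_seat (a point): Point in the plane of the rails, midway between them, 80 mm above the bench, straight over the stand's origin and 62 mm up-slope from the ledge's face. The rack's origin lies here at the start.
- rack: Loose white plastic rack 124 (x) x 100 (y) x 18 mm (z), about 0.2 kg. Origin at the centre of its back; z points out of the pockets, x down-slope at the start. Three blind pockets 26 x 84 mm, 13 mm deep, a bar in each just below the face. The strip x = -62 to -36 mm (upper end) is solid, to be pinched through its thickness: 18 mm, or 26 mm with the cover on.
- rack_grip (a point): Middle of the grip bar on the rack's back, 12.5 mm out from the back. The bar is 20 mm wide (rack y), 25 mm tall, and runs along the rack's x from -25 to +35 mm. At the start it hangs in the stand's slot; with the rack upside down it is on top.
- cover: Loose flat grey plastic plate 124 (x) x 100 (y) x 8 mm, about 0.13 kg, both faces alike; origin at its centre at mid thickness, z square to it. A tab sticks out of its upper end. At the start it lies in the tray, x down-slope, lower edge on the ledge, its upper 46 mm and the tab overhanging, free underneath.
- cover_tab (a point): Middle of the cover's tab, at mid thickness, 76 mm from the cover's centre towards its -x (up-slope). The tab is 50 mm wide, 8 mm thick and sticks out 28 mm from the middle of the upper edge.
- tray: Fixed aluminium tray on a dark base 150 x 130 mm; origin at the centre of its underside on the bench, z up. Its floor falls 45 degrees towards its own +x (roughly to the robot's right) and runs 78 mm up the slope from a ledge at the lower end, 28 mm high square to the floor; side walls 16 mm high stand 112 mm apart. The upper end is open, free underneath.
- tray_seat (a point): Point in the plane of the tray's floor, mid width, 80 mm above the bench, straight over the tray's origin and 62 mm up-slope from the ledge's face. The centre of the cover's lower face lies here when it is seated.
- bar_low: Loose steel-grey bar 80 mm (y) x 22 mm (x) x 12 mm (z), 57 g, in the rack's lowest pocket; origin at its centre; z points out of the face with the two drilled holes, which faces out of the pocket at the start and must end facing down.
- bar_mid: The same kind of bar, in the middle pocket.
- bar_top: The same kind of bar, in the uppermost pocket.
- mat: Fixed black rubber mat 170 mm (x) by 160 mm (y), 3 mm thick, between stand and tray; origin at the centre of its underside.
- caliper: Loose digital caliper lying on the bench, 160 mm long; a bystander. Origin on the bench under its middle.
- loupe: Loose black eyepiece loupe, 48 mm in diameter and 48 mm tall, upright; a bystander. Origin at the centre of its underside.
- jar: Loose glass jar with white cap, 56 mm in diameter and 75 mm tall; a bystander. Origin at the centre of its underside.

How it is judged (in metres and radians):
On the way, in this order (a step that is already met when the one before it is completed fails the run):
1. the cover lies squarely against the face of the loaded rack (x of cover in the frame of rack between -0.015 and 0.015 m and y of cover in the frame of rack between -0.015 and 0.015 m and z of cover in the frame of rack between 0.017 and 0.027 m and z of each of bar_low, bar_mid, bar_top in the frame of rack above 0.002 m and distance between each of bar_low, bar_mid, bar_top and rack below 0.065 m), for 0.2 s.
2. rack and cover are upside down together, the bars still inside (all of step 1 and angle between rack's own z axis and vertical above 2.1 rad), for 0.1 s.
3. the upside-down stack sits in the tray on its cover (all of step 2 and distance between cover and tray_seat below 0.018 m), for 0.2 s.
At the end, for the whole second after the job is handed in: The cover is seated in the tray (centre within 18 mm); all three bars lie on it turned over, at rest, centres within 68 mm of its centre along x and 30 mm along y; the empty rack lies flat, face down and at rest, its centre within 60 mm of the mat centre (distance between cover and tray_seat below 0.018 m and angle between cover's own z axis and vertical between 0.6 and 2.54 rad and x of bar_low in the frame of cover between -0.068 and 0.068 m and y of bar_low in the frame of cover between -0.03 and 0.03 m and z of bar_low in the frame of cover between -0.014 and 0.014 m and angle between each of bar_low, bar_mid, bar_top's own z axis and vertical above 2.1 rad and linear speed of each of bar_low, bar_mid, bar_top, rack below 0.02 m/s and x of bar_mid in the frame of cover between -0.068 and 0.068 m and y of bar_mid in the frame of cover between -0.03 and 0.03 m and z of bar_mid in the frame of cover between -0.014 and 0.014 m and x of bar_top in the frame of cover between -0.068 and 0.068 m and y of bar_top in the frame of cover between -0.03 and 0.03 m and z of bar_top in the frame of cover between -0.014 and 0.014 m and angle between rack's own z axis and vertical above 3 rad and horizontal distance between rack and mat below 0.06 m and height (world z) of rack below 0.03 m); the robot touches nothing.
It fails at once if a bar falls on the bench (height (world z) of any of bar_low, bar_mid, bar_top below 0.035 m).
It fails at once if a bystander (caliper, loupe or jar) is moved more than 30 mm (distance of any of caliper, loupe, jar from where it was at the start of the episode above 0.03 m).
It also fails if it takes over 67 s, if anything falls off the work surface, if the arm or the gripper's body presses on something with over 40 N, if the wrist force passes 120 N, or if a joint passes its speed limit or range.

## Working session

There is one attempt and no reset: what is moved stays moved. The work goes in short steps, Python scripts to look and compute and a tool call to move; the robot and the scene stay as the last step left them, time stands still between calls to the robot, and variables do not carry over. Pictures are saved under pics/ and viewed, at most 10 in all, crops included, and the job is handed in when it is done.

Besides the shell and the picture viewer there is one more tool, called after "Call:" in YAML: its name, and indented under it one key for each argument. play_rows: Moves the arm, as the interface text tells. Its arguments: {"type":"object","properties":{"rows":{"type":"array"},"squeeze":{"type":"number"}},"required":["rows"]}

```bash
mkdir -p pics; ls
cat > h.py <<'E'
import numpy as np, cv2
from scipy.spatial.transform import Rotation as R
from bench import bot
np.set_printoptions(precision=3,suppress=True)
def cap(c,n):
    p,d=bot.capture(c); cv2.imwrite(f'pics/{n}.png',p[:,:,::-1]); return p,d
E
python3 - <<'E'
from h import *
s=bot.get_state(); print(s['tool_pos'],s['tcp_rot']);print(R.from_quat(s['tcp_rot']).as_matrix())
print([a for a in dir(bot) if a[0]!='_'], bot.hold_point_z)
for c in('top','side'):
    cap(c,c+'0')
    for t in 'rack_stand rack cover tray mat caliper loupe jar'.split():
        r=bot.tip_of(t,c); print(c,t,[(np.round(x['position']),round(x['confidence'],2)) for x in r[:2]])
    for t in 'stand_seat cover_tab tray_seat bar_low bar_mid bar_top'.split():
        r=bot.tip_of(t,c); print(c,t,[(np.round(x['position']),round(x['confidence'],2)) for x in r[:2]])
print(bot.get_state()['time_s'])
a,b=[cv2.imread(f'pics/{n}.png') for n in('top0','side0')]
cv2.imwrite('pics/both.png',np.vstack([cv2.resize(a,(480,300)),cv2.resize(b,(480,300))]))
E
```

```text
pics
[ 245.035 -628.303  230.242] [ 0.983  0.185 -0.    -0.001]
[[ 0.932  0.363 -0.001]
 [ 0.363 -0.932  0.002]
 [-0.    -0.002 -1.   ]]
['PlanningError', 'calibration', 'capture', 'get_state', 'hold_point_z', 'recognise', 'sign_off', 'tip_of'] 18.700000000000003
top rack_stand [(array([ 546., -218.,  137.]), 0.59)]
top rack [(array([550., 259.,  79.]), 0.76), (array([538.,  -5.,  -3.]), 0.72)]
top cover [(array([ 550., -268.,   76.]), 0.69)]
top tray [(array([555., 220.,  54.]), 0.74), (array([ 553., -265.,   -1.]), 0.58)]
top mat [(array([538.,  -4.,  -0.]), 0.85), (array([554., 245.,  81.]), 0.21)]
top caliper [(array([697., -22.,  -4.]), 0.62), (array([550., 256.,  69.]), 0.62)]
top loupe [(array([ 710., -188.,    0.]), 0.6), (array([551., 265.,  82.]), 0.21)]
top jar [(array([706., 234.,  -2.]), 0.72)]
top stand_seat []
top cover_tab [(array([ 547., -218.,  135.]), 0.7)]
top tray_seat []
top bar_low [(array([558., 222.,  57.]), 0.88)]
top bar_mid [(array([553., 246.,  82.]), 0.95)]
top bar_top [(array([550., 266., 104.]), 0.75)]
side rack_stand [(array([551., 257.,   0.]), 0.89), (array([ 548., -270.,   82.]), 0.49)]
side rack [(array([551., 257.,  81.]), 0.85), (array([554., 240.,  76.]), 0.41)]
side cover [(array([ 547., -269.,   80.]), 0.88)]
side tray []
side mat []
side caliper [(array([694., -24.,  -2.]), 0.82), (array([548., 260.,  66.]), 0.31)]
side loupe [(array([ 707., -191.,    1.]), 0.86)]
side jar [(array([709., 233.,  -1.]), 0.59)]
side stand_seat []
side cover_tab [(array([551., 262.,  68.]), 0.66), (array([ 546., -218.,  136.]), 0.59)]
side tray_seat []
side bar_low [(array([552., 220.,  57.]), 0.65), (array([553., 257.,  79.]), 0.56)]
side bar_mid [(array([554., 243.,  76.]), 0.56)]
side bar_top [(array([551., 264., 101.]), 0.61)]
1.5
```

View pics/both.png

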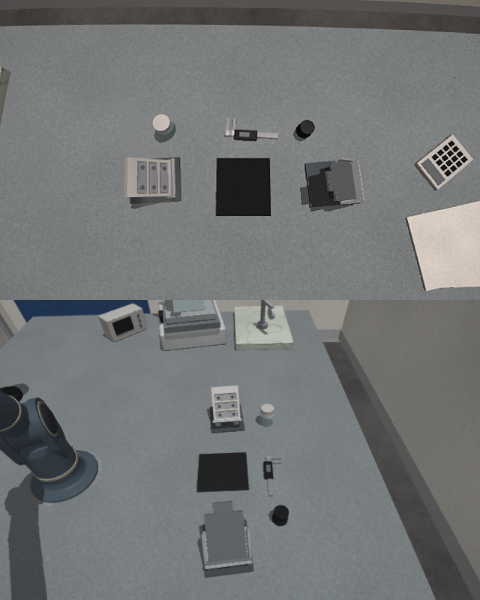

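Call:
play_rows:
  rows: [-5.6, 2.1, 0, 0, 1, -5.6, 2.1, 0, 0, 1, -5.6, 2.1, 0, 0, 1, -5.6, 2.1, 0, 0, 1, -5.6, 2.1, 0, 0, 1]

```text
time_s: 2.12
tool_pos: [21.2, -829.6, 231.4]
tcp_rot: [0.983, 0.185, 0.0, 0.0]
wrist_force: [0.5, -1.4, 0.1]
finger_gap: 0.997
gripper_force: 0.0
```

Call:
play_rows:
  rows: [0, 0, 0, 10.7, 1, 0, 0, 0, 10.7, 1, 0, 6.2, 0, 0, 1, 0, 6.2, 0, 0, 1, 0, 6.2, 0, 0, 1]

```text
time_s: 2.75
tool_pos: [13.5, -972.9, 231.9]
tcp_rot: [1.0, -0.013, 0.004, 0.007]
wrist_force: [-5.1, -2.4, 1.9]
finger_gap: 0.999
gripper_force: 0.0
```

Call:
play_rows:
  rows: [0, 6.2, 0, 0, 1, 0, 6.2, 0, 0, 1, 0, 6.2, 0, 0, 1, 0, 6.2, 0, 0, 1]

```text
time_s: 3.25
tool_pos: [-16.0, -927.9, 272.8]
tcp_rot: [0.998, -0.032, -0.004, -0.058]
wrist_force: [0.3, 0.4, 0.0]
finger_gap: 1.001
gripper_force: 0.0
```

Run:
```python
from h import *
s=bot.get_state(); print(s['tool_pos'],s['q']);print(R.from_quat(s['tcp_rot']).as_matrix())
```

```text
[ -15.98  -927.937  272.836] [ 1.508  1.223  1.077  0.1   -1.04   1.986 -0.032]
[[ 0.998 -0.065 -0.004]
 [-0.064 -0.991  0.116]
 [-0.011 -0.115 -0.993]]
```

Call:
play_rows:
  rows: [0, -6, 0, 0, 1, 0, -6, 0, 0, 1, 0, -6, 0, 0, 1]

```text
time_s: 3.62
tool_pos: [1.7, -818.1, 285.8]
tcp_rot: [0.998, -0.029, 0.001, -0.058]
wrist_force: [0.7, -1.6, 0.8]
finger_gap: 1.002
gripper_force: 0.0
```

Run:
```python
from h import *
s=bot.get_state(); print(s['tool_pos'],s['q']);print(R.from_quat(s['tcp_rot']).as_matrix())
```

```text
[   1.71  -818.136  285.765] [ 1.106  0.996  1.206  0.933 -0.866  1.764  0.335]
[[ 0.998 -0.058  0.005]
 [-0.059 -0.992  0.116]
 [-0.001 -0.116 -0.993]]
```

Call:
play_rows:
  rows: [0, 0, -6, 0, 1, 0, 0, -6, 0, 1, 0, 0, -6, 0, 1, 0, 0, -6, 0, 1, 0, 0, -6, 0, 1]

```text
time_s: 4.25
tool_pos: [-3.4, -813.4, 445.8]
tcp_rot: [0.997, -0.031, 0.004, -0.065]
wrist_force: [-1.0, -0.5, -1.3]
finger_gap: 0.997
gripper_force: 0.0
```

```bash
cat > st.py <<'E'
from h import *
s=bot.get_state(); M=R.from_quat(s['tcp_rot']).as_matrix(); print(s['time_s'],s['tool_pos'],np.array(s['q']),'\nX',M[:,0],'Y',M[:,1],'Z',M[:,2], 'gap',s['finger_gap'],'F',s['wrist_force'],s['gripper_force'])
E
python3 st.py
```

```text
4.25 [  -3.365 -813.431  445.813] [ 1.468  0.821  0.249  0.476 -0.2    1.985 -0.05 ] 
X [ 0.998 -0.062  0.004] Y [-0.061 -0.99  -0.13 ] Z [ 0.012  0.129 -0.992] gap 0.9965773735941963 F [-0.965 -0.462 -1.268] 0.0
```

Call:
play_rows:
  rows: [0, 0, -6, 0, 1, 0, 0, -6, 0, 1, 0, 0, -6, 0, 1]

```text
time_s: 4.62
tool_pos: [-3.8, -765.7, 553.5]
tcp_rot: [0.999, -0.03, 0.006, -0.007]
wrist_force: [0.4, 1.0, 1.0]
finger_gap: 1.005
gripper_force: 0.0
```

```bash
python3 st.py
```

```text
4.625 [  -3.843 -765.677  553.502] [ 1.466  0.661  0.203  0.515 -0.149  1.986 -0.063] 
X [ 0.998 -0.061  0.012] Y [-0.061 -0.998 -0.014] Z [ 0.013  0.014 -1.   ] gap 1.0045874747102521 F [0.416 0.956 0.97 ] 0.0
```

Call:
play_rows:
  rows: [0, 0, -6, 0, 1, 0, 0, -6, 0, 1, 0, 0, -6, 0, 1, 0, 0, -6, 0, 1]

```text
time_s: 5.12
tool_pos: [-4.8, -688.8, 676.9]
tcp_rot: [0.997, -0.031, 0.008, 0.069]
wrist_force: [-0.1, -0.1, 0.2]
finger_gap: 1.001
gripper_force: 0.0
```

```bash
python3 st.py
```

```text
5.125 [  -4.842 -688.784  676.893] [ 1.429  0.467  0.237  0.558 -0.138  1.986 -0.063] 
X [ 0.998 -0.06   0.02 ] Y [-0.062 -0.989  0.138] Z [ 0.012 -0.139 -0.99 ] gap 1.001046839666852 F [-0.081 -0.059  0.177] 0.0
```

Call:
play_rows:
  rows: [0, 1.5, -6, 0, 1, 0, 1.5, -6, 0, 1, 0, 1.5, -6, 0, 1, 0, 1.5, -6, 0, 1, 0, 1.5, -6, 0, 1]

```text
time_s: 5.75
tool_pos: [-11.6, -622.3, 803.6]
tcp_rot: [0.983, -0.032, 0.01, 0.179]
wrist_force: [-0.2, 0.5, 0.4]
finger_gap: 1.002
gripper_force: 0.0
```

```bash
python3 st.py
```

```text
5.75 [ -11.628 -622.28   803.628] [ 1.389  0.333  0.313  0.472 -0.156  1.986 -0.058] 
X [ 0.998 -0.06   0.031] Y [-0.067 -0.934  0.352] Z [ 0.008 -0.353 -0.936] gap 1.0024930815465238 F [-0.237  0.542  0.404] 0.0
```

Call:
play_rows:
  rows: [0, 1.8, -5.9, 0, 1, 0, 1.8, -5.9, 0, 1, 0, 1.8, -5.9, 0, 1, 0, 1.8, -5.9, 0, 1, 0, 1.8, -5.9, 0, 1]

```text
time_s: 6.38
tool_pos: [-16.8, -529.6, 915.8]
tcp_rot: [0.959, -0.032, 0.012, 0.283]
wrist_force: [0.4, -0.1, 0.3]
finger_gap: 1.0
gripper_force: 0.0
```

Call:
play_rows:
  rows: [0, 1.8, -5.9, 0, 1, 0, 1.8, -5.9, 0, 1, 0, 1.8, -5.9, 0, 1]

```text
time_s: 6.75
tool_pos: [-19.9, -457.9, 974.5]
tcp_rot: [0.939, -0.032, 0.013, 0.341]
wrist_force: [1.0, -0.1, 0.3]
finger_gap: 0.997
gripper_force: 0.0
```

```bash
python3 st.py
```

```text
6.75 [ -19.932 -457.946  974.459] [ 1.064  0.092  0.657  0.382 -0.154  1.986 -0.054] 
X [ 0.998 -0.051  0.047] Y [-0.069 -0.765  0.641] Z [ 0.003 -0.642 -0.766] gap 0.9966258876714272 F [ 0.978 -0.06   0.294] 0.0
```

Call:
play_rows:
  rows: [0, 2, -5.8, -2, 1, 0, 2, -5.8, -2, 1]

```text
time_s: 7.0
tool_pos: [-23.0, -411.5, 1008.9]
tcp_rot: [0.925, 0.0, 0.001, 0.38]
wrist_force: [2.1, 0.7, 0.2]
finger_gap: 0.999
gripper_force: 0.0
```

```bash
python3 st.py
python3 - <<'E'
from h import *
for n,c in(('top','top0'),('side','side0')):
    K=bot.calibration(n); print(n,K['k1'],K['intrinsics'],K['R'],K['t'])
p,d=bot.capture('top')
np.save('dtop.npy',d)
K=bot.calibration('top');k=K['intrinsics']
v,u=np.mgrid[0:400,0:640]
uv=cv2.undistortPoints(np.stack([u,v],-1).reshape(-1,1,2).astype(float),np.array(k,float),np.array([K['k1'],0,0,0.])).reshape(-1,2)
dd=d.reshape(-1)
P=np.c_[uv*dd[:,None],dd]; X=(P-K['t'])@np.array(K['R'])
X=X.reshape(400,640,3); X[d==0]=np.nan; np.save('X.npy',X)
def plane(m,n):
    Q=X[m]; 
    for _ in range(5):
        c=Q.mean(0); w=np.linalg.svd(Q-c,full_matrices=False)[2][2]; e=(Q-c)@w; Q=Q[abs(e)<max(3,1.5*e.std())]
    w*=np.sign(w[2]); print(n,'c',c,'n',w,'yaw',np.degrees(np.arctan2(w[0],-w[1])),'tilt',np.degrees(np.arccos(w[2])),len(Q))
    # min area rectangle in plane
    ex=np.array([w[0],w[1],0]);ex=ex/np.hypot(*ex[:2]);ey=np.cross(w,[ex[0],ex[1],-0]);
    a=np.cross(w,np.array([0,0,1]));a/=np.linalg.norm(a);b=np.cross(w,a)
    q=np.c_[(Q-c)@a,(Q-c)@b].astype(np.float32);r=cv2.minAreaRect(q);print('  rect',r, 'centre',c+r[0][0]*a+r[0][1]*b)
x,y,z=np.moveaxis(X,-1,0)
plane((abs(x-550)<48)&(abs(y+268)<40)&(z>35)&(z<125),'cover')
plane((abs(x-550)<60)&(abs(y-250)<60)&(z>35)&(z<150),'rack')
E
```

```text
7.0 [ -23.01  -411.463 1008.949] [ 0.7    0.015  0.883  0.365 -0.021  1.986 -0.008] 
X [1.    0.002 0.002] Y [-0.    -0.71   0.704] Z [ 0.003 -0.704 -0.71 ] gap 0.9992233180031971 F [2.076 0.651 0.234] 0.0
top -0.04676758493077114 [[365.325   0.    316.816]
 [  0.    365.325 198.015]
 [  0.      0.      1.   ]] [[ 0.016 -1.     0.001]
 [-0.982 -0.016 -0.187]
 [ 0.187  0.002 -0.982]] [  6.802 639.997 709.151]
side -0.007908215880210762 [[371.283   0.    317.903]
 [  0.    371.283 200.322]
 [  0.      0.      1.   ]] [[ 1.    -0.028 -0.01 ]
 [-0.028 -0.762 -0.647]
 [ 0.011  0.647 -0.762]] [-590.814   84.106  949.04 ]
cover c [ 550.087 -267.563   88.457] n [ 0.065 -0.702  0.709] yaw 5.3266624593938365 tilt 44.82242907806427 1091
  rect ((0.31459808349609375, 3.5106430053710938), (111.35441589355469, 96.11734008789062), 86.20332336425781) centre [ 550.005 -270.072   85.983]
rack c [552.366 249.558  95.025] n [ 0.052 -0.701  0.711] yaw 4.207929345321795 tilt 44.67110634574488 2774
  rect ((1.6594734191894531, 4.479274749755859), (106.96427917480469, 129.7795867919922), 0.6591358184814453) centre [550.945 246.259  91.876]
```

Run:
```python
from h import *
X=np.load('X.npy');x,y,z=np.moveaxis(X,-1,0)
def fit(c0,n0,h):
    c=np.array(c0,float);w=np.array(n0,float)
    for _ in range(6):
        m=(np.linalg.norm(X-c0,axis=-1)<h)&(abs((X-c)@w)<4)
        Q=X[m];c=Q.mean(0);w=np.linalg.svd(Q-c,full_matrices=False)[2][2];w*=np.sign(w[2])
    a=np.cross(w,[0,0,1.]);a/=np.linalg.norm(a);b=np.cross(w,a)
    m=np.linalg.norm(X-c0,axis=-1)<110
    m&=abs((X-c)@w)<4; Q=X[m]
    q=np.c_[(Q-c)@a,(Q-c)@b];r=cv2.minAreaRect(q.astype(np.float32))
    # extents by b slices
    print('n',w,'yaw',np.degrees(np.arctan2(w[0],-w[1])),'a',a,'b',b,'rect',r,'ctr',c+r[0][0]*a+r[0][1]*b)
    bb=np.arange(q[:,1].min()+4,q[:,1].max(),8)
    for t in bb:
        s=q[abs(q[:,1]-t)<4]; print(round(t),s[:,0].min().round(1),s[:,0].max().round(1),len(s))
fit([550,-268,85],[.05,-.7,.71],60)
fit([551,247,92],[.05,-.7,.71],75)
# bases: low points
for yc in(-268,257):
    m=(abs(x-550)<110)&(abs(y-yc)<100)&(z>4)&(z<16); Q=X[m][:,:2].astype(np.float32); print(len(Q),cv2.minAreaRect(Q) if len(Q) else '')
p=cv2.imread('pics/top0.png'); X0=X
g=cv2.cvtColor(p,cv2.COLOR_BGR2GRAY)
cr=cv2.resize(p[200:290,150:500],None,fx=2.2,fy=2.2,interpolation=cv2.INTER_CUBIC);cv2.imwrite('pics/crop.png',cr)
```

```text
n [ 0.068 -0.701  0.71 ] yaw 5.522391714088307 a [-0.995 -0.096  0.   ] b [ 0.068 -0.707 -0.704] rect ((-2.2515335083007812, -9.814834594726562), (119.38256072998047, 157.77552795410156), 0.2430010735988617) ctr [ 551.865 -260.562   95.17 ]
-85 -26.4 21.7 105
-77 -26.1 22.0 53
-69 -26.2 22.3 48
-61 -51.7 46.7 104
-53 -51.6 47.2 107
-45 -51.6 47.7 93
-37 -52.2 48.0 90
-29 -50.8 46.6 95
-21 -51.1 47.1 93
-13 -61.9 57.4 103
-5 -52.0 47.9 86
3 -58.6 54.6 91
11 -58.6 54.6 89
19 -58.7 47.3 77
27 -58.6 48.0 79
35 -51.1 48.2 84
43 -58.3 55.0 77
51 -58.9 47.3 77
59 -58.3 47.6 74
67 -58.6 54.5 135
n [ 0.052 -0.703  0.71 ] yaw 4.214354738042539 a [-0.997 -0.073  0.   ] b [ 0.052 -0.708 -0.705] rect ((1.4868240356445312, 3.7155723571777344), (109.60535430908203, 129.599853515625), 1.8974907398223877) ctr [550.779 247.003  92.654]
-57 -51.4 48.8 210
-49 -51.1 49.0 212
-41 -50.3 49.2 212
-33 -50.6 49.4 149
-25 -51.3 49.6 212
-17 -49.9 49.6 185
-9 -50.6 48.1 202
-1 -51.0 48.3 161
7 -51.2 48.4 192
15 -50.0 48.6 165
23 -50.6 48.9 192
31 -51.1 49.1 108
39 -51.4 49.3 186
47 -50.3 49.3 166
55 -50.7 47.7 167
63 -55.4 54.0 181
1768 ((546.7783203125, -262.9042663574219), (194.04678344726562, 165.1407470703125), 10.567051887512207)
989 ((551.5895385742188, 257.6414794921875), (197.2951202392578, 213.35726928710938), 89.73004913330078)
```

View pics/crop.png

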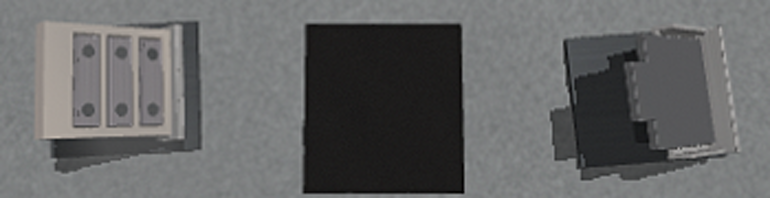

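Call:
play_rows:
  rows: [6, 0, 0, 0, 1, 6, 0, 0, 0, 1, 6, 0, 0, 0, 1]

```text
time_s: 7.42
tool_pos: [128.8, -417.2, 1000.4]
tcp_rot: [0.925, 0.003, 0.005, 0.379]
wrist_force: [-0.2, -2.9, 0.2]
finger_gap: 1.006
gripper_force: 0.0
```

```bash
python3 st.py
```

```text
7.425 [ 128.784 -417.243 1000.388] [ 0.137  0.099  1.146  0.362  0.137  1.985 -0.215] 
X [1.    0.009 0.007] Y [ 0.001 -0.712  0.702] Z [ 0.011 -0.702 -0.712] gap 1.0062968544362036 F [-0.217 -2.905  0.184] 0.0
```

Call:
play_rows:
  rows: [6, 0, -1.5, 0, 1, 6, 0, -1.5, 0, 1, 6, 0, -1.5, 0, 1]

```text
time_s: 7.8
tool_pos: [299.9, -383.4, 987.6]
tcp_rot: [0.916, 0.004, 0.01, 0.4]
wrist_force: [-0.5, 0.3, 0.3]
finger_gap: 1.001
gripper_force: 0.0
```

```bash
python3 st.py
```

```text
7.8 [ 299.897 -383.394  987.631] [-0.     0.275  1.288  0.29   0.009  1.986 -0.388] 
X [1.    0.015 0.014] Y [-0.    -0.679  0.734] Z [ 0.021 -0.734 -0.679] gap 1.0011084795651202 F [-0.521  0.256  0.272] 0.0
```

Call:
play_rows:
  rows: [0, 0, 0, -3.5, 0.7, 1.9, -4.8, 2.6, 0, 0.7, 1.9, -4.8, 2.6, 0, 0.7, 1.9, -4.8, 2.6, 0, 0.7, 1.9, -4.8, 2.6, 0, 0.7]

```text
time_s: 8.43
tool_pos: [302.8, -343.5, 880.0]
tcp_rot: [0.932, -0.007, 0.013, 0.362]
wrist_force: [2.1, -4.4, -2.0]
finger_gap: 0.701
gripper_force: 0.0
```

```bash
python3 st.py
```

```text
8.425 [ 302.789 -343.536  879.977] [-0.647 -0.12   0.753  0.903  0.918  1.985 -0.939] 
X [ 1.    -0.003  0.029] Y [-0.022 -0.738  0.674] Z [ 0.019 -0.675 -0.738] gap 0.7008415388557364 F [ 2.083 -4.407 -2.011] 0.0
```

Call:
play_rows:
  rows: [1.7, -4.7, 3.1, 0, 0.7, 1.7, -4.7, 3.1, 0, 0.7, 1.7, -4.7, 3.1, 0, 0.7, 1.7, -4.7, 3.1, 0, 0.7, 1.7, -4.7, 3.1, 0, 0.7]

```text
time_s: 9.05
tool_pos: [396.3, -271.7, 607.4]
tcp_rot: [0.933, -0.004, 0.012, 0.36]
wrist_force: [1.9, 0.8, 1.1]
finger_gap: 0.701
gripper_force: 0.0
```

```bash
python3 st.py
```

```text
9.05 [ 396.313 -271.668  607.405] [-0.693 -0.212  0.594  1.626  0.862  1.704 -1.575] 
X [1.    0.002 0.025] Y [-0.015 -0.741  0.672] Z [ 0.02  -0.672 -0.741] gap 0.7009661996650246 F [1.901 0.763 1.073] 0.0
```

Call:
play_rows:
  rows: [1.7, -4.5, 3.1, 0, 0.7, 1.7, -4.5, 3.1, 0, 0.7, 1.7, -4.5, 3.1, 0, 0.7, 1.7, -4.5, 3.1, 0, 0.7, 1.7, -4.5, 3.1, 0, 0.7]

```text
time_s: 9.68
tool_pos: [488.0, -209.2, 343.9]
tcp_rot: [0.933, -0.004, 0.012, 0.36]
wrist_force: [0.6, 1.4, 0.6]
finger_gap: 0.704
gripper_force: 0.0
```

Call:
play_rows:
  rows: [1.7, -4.5, 3.1, 0, 0.7, 1.7, -4.5, 3.1, 0, 0.7, 1.7, -4.5, 3.1, 0, 0.7, 0, 0, 0, 0, 0.7]

```text
time_s: 10.18
tool_pos: [541.7, -171.0, 183.6]
tcp_rot: [0.932, -0.001, 0.008, 0.362]
wrist_force: [-0.5, -0.4, 0.7]
finger_gap: 0.7
gripper_force: 0.0
```

```bash
python3 st.py
cat > fit.py <<'E'
from h import *
def cloud(cam):
    p,d=bot.capture(cam);K=bot.calibration(cam)
    v,u=np.mgrid[0:400,0:640]
    uv=cv2.undistortPoints(np.stack([u,v],-1).reshape(-1,1,2).astype(float),np.array(K['intrinsics'],float),np.array([K['k1'],0,0,0.])).reshape(-1,2)
    dd=d.reshape(-1);X=((np.c_[uv*dd[:,None],dd]-K['t'])@np.array(K['R'])).reshape(400,640,3);X[d==0]=np.nan
    return p,X
def fit(X,c0,n0,h,ext=110):
    c0=np.array(c0,float);c=c0.copy();w=np.array(n0,float)
    for _ in range(6):
        m=(np.linalg.norm(X-c0,axis=-1)<h)&(abs((X-c)@w)<4)
        Q=X[m];c=Q.mean(0);w=np.linalg.svd(Q-c,full_matrices=False)[2][2];w*=np.sign(w@n0)
    a=np.cross(w,[0,0,1.]);a/=np.linalg.norm(a);b=np.cross(w,a)
    m=(np.linalg.norm(X-c0,axis=-1)<ext)&(abs((X-c)@w)<4);Q=X[m]
    q=np.c_[(Q-c)@a,(Q-c)@b]
    print('n',w,'yaw',np.degrees(np.arctan2(w[0],-w[1])),'tilt',np.degrees(np.arccos(w[2])),'c',c,'a',a,'b',b)
    for t in np.arange(q[:,1].min()+3,q[:,1].max(),10):
        s=q[abs(q[:,1]-t)<5]
        if len(s): print('  b',round(t),s[:,0].min().round(1),s[:,0].max().round(1),len(s))
    return c,w,a,b
E
python3 - <<'E'
from fit import *
p,X=cloud('wrist'); cv2.imwrite('pics/w1.png',p[:,:,::-1])
for t in('cover','cover_tab'): print(t,[(np.round(x['position']),round(x['confidence'],2)) for x in bot.tip_of(t,'wrist')[:2]])
fit(X,[548,-262,90],np.array([.06,-.7,.71]),50)
E
```

```text
10.175 [ 541.659 -171.022  183.648] [-0.634  0.46   0.635  2.012  0.636  0.88  -2.065] 
X [1.    0.004 0.016] Y [-0.008 -0.737  0.675] Z [ 0.015 -0.675 -0.737] gap 0.699994639887652 F [-0.489 -0.422  0.728] 0.0
cover [(array([ 552., -268.,   83.]), 0.71)]
cover_tab [(array([ 544., -217.,  132.]), 0.78)]
n [-0.019 -0.364  0.931] yaw -3.0422767888677136 tilt 21.366704627762168 c [ 554.131 -255.078   84.534] a [-0.999  0.053  0.   ] b [-0.049 -0.93  -0.364]
  b -9 -56.4 4.8 350
  b 1 -58.5 48.3 513
  b 11 -59.6 47.6 28
  b 21 -60.8 -29.7 27
  b 31 -62.0 -4.3 28
  b 41 -63.3 39.5 31
  b 51 -9.7 53.8 30
  b 61 51.1 52.4 25
  b 71 -66.6 51.4 234
  b 81 -67.8 51.2 573
```

View pics/w1.png

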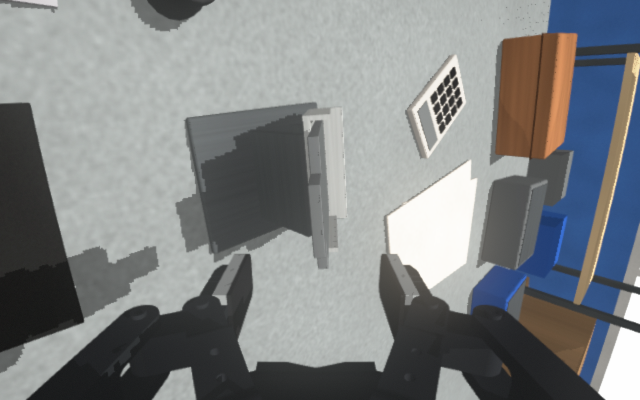

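Call:
play_rows:
  rows: [0.3, 0.2, 2.0, -3.5, 0.7, 0, 0, 3.0, 0, 0.7, 0, 0, 2.8, 0, 0.7, 0, 0, 0, 0, 0.7]

```text
time_s: 10.82
tool_pos: [546.1, -228.4, 132.9]
tcp_rot: [0.932, 0.023, 0.001, 0.361]
wrist_force: [-0.4, 0.5, 0.9]
finger_gap: 0.702
gripper_force: 0.0
```

```bash
python3 st.py
python3 - <<'E'
from fit import *
p,X=cloud('wrist'); cv2.imwrite('pics/w2.png',p[:,:,::-1])
E
```

```text
10.825 [ 546.057 -228.352  132.885] [-0.519  0.555  0.637  2.037  0.675  0.71  -2.021] 
X [ 0.999  0.043 -0.015] Y [ 0.042 -0.738  0.674] Z [ 0.018 -0.674 -0.739] gap 0.7020560350973396 F [-0.388  0.513  0.887] 0.0
```

View pics/w2.png

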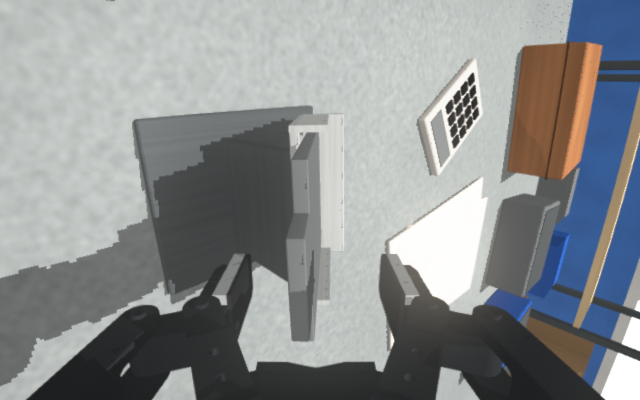

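Call:
play_rows:
  rows: [0, -0.5, 0.1, 0, 0.7, 0, 0, 0, 0, 0, 0, 0, 0, 0, 0, 0, 0, 0, 0, 0, 0, 0, 0, 0, 0]
  squeeze: 50

```text
time_s: 11.5
tool_pos: [547.2, -224.6, 128.7]
tcp_rot: [0.931, 0.025, 0.0, 0.363]
wrist_force: [-0.4, 1.5, 7.5]
finger_gap: 0.086
gripper_force: 48.6
```

```bash
python3 st.py
```

```text
11.5 [ 547.22  -224.559  128.685] [-0.525  0.564  0.635  2.038  0.677  0.707 -2.03 ] 
X [ 0.999  0.048 -0.018] Y [ 0.047 -0.735  0.676] Z [ 0.019 -0.676 -0.736] gap 0.08589290366312441 F [-0.353  1.516  7.536] 48.63410118967295
```

Call:
play_rows:
  rows: [0, 2, 0, 0, 0, 0, 4, 0, 0, 0, 0.3, -4.1, -4, 0, 0, 0.3, -4.1, -4, 0, 0, 0.3, -4.1, -4, 0, 0]

```text
time_s: 12.12
tool_pos: [550.1, -95.9, 173.5]
tcp_rot: [0.932, 0.023, 0.0, 0.361]
wrist_force: [0.9, 1.0, -2.0]
finger_gap: 0.078
gripper_force: 63.5
```

```bash
python3 st.py
```

```text
12.125 [550.07  -95.908 173.533] [-0.717  0.49   0.581  1.977  0.584  0.958 -2.09 ] 
X [ 0.999  0.044 -0.016] Y [ 0.043 -0.738  0.674] Z [ 0.018 -0.674 -0.739] gap 0.07750407370776782 F [ 0.85   1.007 -2.047] 63.492772579193115
```

Call:
play_rows:
  rows: [0.3, -4.1, -3.9, 0, 0, 0.3, -4.1, -3.9, 0, 0, 0.3, -4.1, -3.9, 0, 0, 0.3, -4.1, -3.9, 0, 0, 0.3, -4.1, -3.9, 0, 0]

```text
time_s: 12.75
tool_pos: [552.2, 189.3, 178.6]
tcp_rot: [0.932, 0.025, 0.001, 0.361]
wrist_force: [1.4, -0.3, -0.4]
finger_gap: 0.081
gripper_force: 63.5
```

Call:
play_rows:
  rows: [0.3, -4.1, -3.9, 0, 0, 0, 0, 0, 0, 0]

```text
time_s: 13.0
tool_pos: [552.0, 251.1, 178.1]
tcp_rot: [0.933, 0.029, 0.002, 0.359]
wrist_force: [-0.0, -0.4, -1.6]
finger_gap: 0.084
gripper_force: 63.6
```

```bash
python3 st.py
python3 - <<'E'
from fit import *
p,X=cloud('top'); cv2.imwrite('pics/t2.png',cv2.resize(p[160:330,120:380,::-1],None,fx=2.5,fy=2.5))
fit(X,[554,205,135],np.array([.06,-.7,.71]),55,80)
print([(np.round(x['position']),round(x['confidence'],2)) for x in bot.tip_of('cover','top')[:2]])
E
```

```text
13.0 [552.035 251.064 178.051] [-1.03   0.675  0.423  1.579  0.334  1.388 -2.28 ] 
X [ 0.998  0.056 -0.018] Y [ 0.054 -0.74   0.67 ] Z [ 0.024 -0.67  -0.742] gap 0.08393492253601982 F [-0.038 -0.366 -1.591] 63.56937289237976
n [ 0.051 -0.741  0.669] yaw 3.9520078114657906 tilt 47.9833368087223 c [555.003 208.508 135.221] a [-0.998 -0.069  0.   ] b [ 0.046 -0.668 -0.743]
  b -73 -24.8 24.1 63
  b -63 -48.7 46.5 129
  b -53 -51.4 48.3 301
  b -43 -51.4 48.5 292
  b -33 -51.5 48.5 279
  b -23 -52.1 47.1 256
  b -13 -51.3 47.2 258
  b -3 -52.2 47.3 252
  b 7 -52.7 47.4 247
  b 17 -52.1 47.5 231
  b 27 -53.2 45.9 225
  b 37 -53.1 46.0 226
  b 47 -52.8 46.1 213
  b 57 -53.3 46.4 200
[(array([555., 206., 128.]), 0.56)]
```

View pics/t2.png

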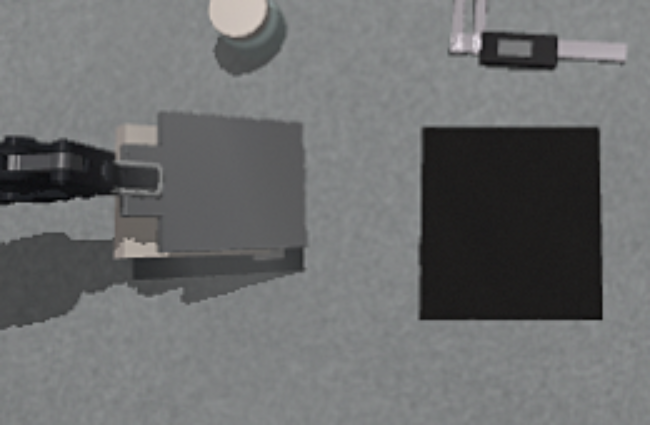

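Call:
play_rows:
  rows: [-0.2, -2.2, 0, 0, 0, 0, -1.8, 0.1, 0, 0, 0, -0.5, 0.1, 0, 0, 0, 0, 0, 0, 0]

```text
time_s: 13.6
tool_pos: [548.5, 274.6, 148.4]
tcp_rot: [0.931, 0.025, 0.0, 0.363]
wrist_force: [-0.3, -2.4, 2.5]
finger_gap: 0.075
gripper_force: 63.7
```

```bash
python3 st.py
python3 - <<'E'
from fit import *
p,X=cloud('top')
fit(X,[554,240,98],np.array([.06,-.7,.71]),55,80)
E
```

```text
13.6 [548.519 274.615 148.377] [-1.044  0.733  0.412  1.554  0.31   1.384 -2.316] 
X [ 0.999  0.046 -0.018] Y [ 0.046 -0.735  0.676] Z [ 0.018 -0.676 -0.736] gap 0.07489653070056888 F [-0.306 -2.402  2.454] 63.73055934906006fit.py:12: RuntimeWarning: Mean of empty slice.
  Q=X[m];c=Q.mean(0);w=np.linalg.svd(Q-c,full_matrices=False)[2][2];w*=np.sign(w@n0)
  ret = um.true_divide(
Traceback (most recent call last):
  File "fit.py", line 12, in fit
    Q=X[m];c=Q.mean(0);w=np.linalg.svd(Q-c,full_matrices=False)[2][2];w*=np.sign(w@n0)
                         ~~~~~~~~~~~~~~~~~~~~~~~~~~~~~~~~~~~~~~~~~^^^
IndexError: index 2 is out of bounds for axis 0 with size 0
```

```bash
sed -i 's/c=c0.copy();/c=c0.copy();tol=12;/; s/abs((X-c)@w)<4)$/abs((X-c)@w)<tol);tol=4/' fit.py
python3 - <<'E'
from fit import *
p,X=cloud('top')
fit(X,[554,237,106],np.array([.06,-.72,.69]),50,80)
p,X=cloud('side'); cv2.imwrite('pics/s2.png',cv2.resize(p[100:200,250:370,::-1],None,fx=5,fy=5,interpolation=cv2.INTER_CUBIC))
E
```

```text
n [ 0.046 -0.726  0.686] yaw 3.6389336420902927 tilt 46.6855345053319 c [553.569 234.862 110.564] a [-0.998 -0.063  0.   ] b [ 0.044 -0.685 -0.728]
  b -73 -23.0 25.6 53
  b -63 -23.8 25.6 83
  b -53 -49.2 50.7 228
  b -43 -48.0 50.9 272
  b -33 -48.8 51.0 258
  b -23 -49.5 51.1 260
  b -13 -48.3 49.5 253
  b -3 -49.4 49.7 237
  b 7 -49.8 49.8 238
  b 17 -48.9 50.0 224
  b 27 -49.9 50.1 224
  b 37 -50.0 50.2 221
  b 47 -49.0 48.5 203
  b 57 -50.3 48.7 205
  b 67 -50.5 48.7 165
```

View pics/s2.png

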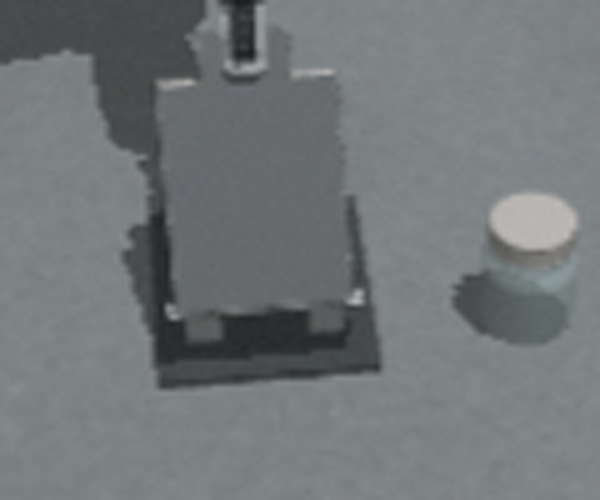

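Call:
play_rows:
  rows: [0, 0.5, -0.3, 0, 0, 0, 0, -0.5, 0, 0, 0, -0.8, 0, 0, 0, 0, -0.7, 0, 0, 0, 0, 0, 0, 0, 0]

```text
time_s: 14.38
tool_pos: [548.2, 288.4, 147.7]
tcp_rot: [0.931, 0.025, 0.001, 0.363]
wrist_force: [-0.5, -1.6, 4.0]
finger_gap: 0.081
gripper_force: 64.0
```

```bash
python3 st.py;  python3 - <<'E'
from fit import *
p,X=cloud('top')
fit(X,[554,240,106],np.array([.06,-.72,.69]),50,80)
E
```

```text
14.375 [548.234 288.402 147.716] [-1.052  0.745  0.407  1.53   0.303  1.4   -2.322] 
X [ 0.999  0.048 -0.017] Y [ 0.047 -0.735  0.676] Z [ 0.02  -0.676 -0.737] gap 0.08139083006610069 F [-0.511 -1.578  4.008] 64.04961347579956
n [ 0.048 -0.724  0.688] yaw 3.817917314947147 tilt 46.5406848782276 c [553.268 244.003 104.825] a [-0.998 -0.067  0.   ] b [ 0.046 -0.686 -0.726]
  b -73 -22.4 25.1 61
  b -63 -49.6 50.1 142
  b -53 -48.4 50.4 279
  b -43 -49.5 50.5 268
  b -33 -50.3 50.7 271
  b -23 -48.9 49.1 257
  b -13 -49.6 49.3 242
  b -3 -50.4 49.5 238
  b 7 -49.3 49.6 238
  b 17 -49.9 49.7 226
  b 27 -50.8 48.0 223
  b 37 -51.1 48.2 209
  b 47 -50.2 48.4 209
  b 57 -51.0 48.5 205
  b 67 -51.1 48.6 163
```

Call:
play_rows:
  rows: [0, -0.1, 0, 0, 0.15, 0, 0, 0, 0, 0.4, 0, 0, 0, 0, 0.4, 0, 0, -4, 0, 0.5, 0, 0, -4, 0, 0.5]

```text
time_s: 15.05
tool_pos: [546.1, 343.9, 206.1]
tcp_rot: [0.932, 0.025, 0.0, 0.361]
wrist_force: [0.6, 0.6, 0.4]
finger_gap: 0.497
gripper_force: 0.0
```

```bash
python3 st.py;  python3 - <<'E'
from fit import *
p,X=cloud('top')
fit(X,[554,240,102],np.array([.06,-.72,.69]),50,80)
p,d=bot.capture('side'); cv2.imwrite('pics/s3.png',cv2.resize(p[100:200,250:370,::-1],None,fx=5,fy=5,interpolation=cv2.INTER_CUBIC))
p,d=bot.capture('wrist'); cv2.imwrite('pics/w3.png',p[:,:,::-1])
a=cv2.imread('pics/s3.png');b=cv2.imread('pics/w3.png');cv2.imwrite('pics/sw3.png',np.hstack([cv2.resize(a,(360,300)),cv2.resize(b,(440,300))]))
E
```

```text
15.05 [546.094 343.947 206.116] [-1.086  0.738  0.405  1.384  0.283  1.561 -2.302] 
X [ 0.999  0.047 -0.018] Y [ 0.046 -0.738  0.674] Z [ 0.018 -0.674 -0.739] gap 0.4974098883110941 F [0.634 0.644 0.386] 0.0
n [ 0.051 -0.699  0.714] yaw 4.156576937870079 tilt 44.471761967925346 c [553.315 243.482 101.056] a [-0.997 -0.072  0.   ] b [ 0.052 -0.712 -0.701]
  b -75 -25.3 24.4 104
  b -65 -49.1 44.2 167
  b -55 -49.2 50.1 284
  b -45 -50.1 50.2 271
  b -35 -51.0 48.8 266
  b -25 -49.4 48.9 257
  b -15 -50.1 49.2 253
  b -5 -50.7 49.4 245
  b 5 -49.8 49.6 228
  b 15 -50.3 47.9 238
  b 25 -50.9 48.1 220
  b 35 -49.3 48.5 213
  b 45 -50.2 48.6 211
  b 55 -50.9 48.8 199
  b 65 -50.7 49.1 225
```

View pics/sw3.png

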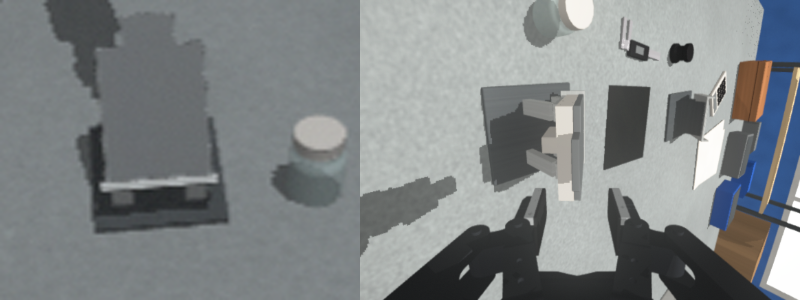

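Call:
play_rows:
  rows: [0.4, -1.1, 1.5, 0, 0.6, 0, 0, 4, 0, 0.6, 0, 0, 4, 0, 0.6, 0, 0, 1.9, 0, 0.6, 0, 0, 0, 0, 0.6]

```text
time_s: 15.82
tool_pos: [550.8, 271.3, 111.4]
tcp_rot: [0.931, 0.024, -0.002, 0.364]
wrist_force: [0.1, 1.0, -0.4]
finger_gap: 0.6
gripper_force: 0.0
```

```bash
python3 st.py;  python3 - <<'E'
from h import *
p,d=bot.capture('wrist'); cv2.imwrite('pics/w4.png',p[100:,80:560,::-1])
E
```

```text
15.825 [550.797 271.293 111.442] [-1.033  0.778  0.404  1.569  0.301  1.331 -2.333] 
X [ 0.999  0.043 -0.021] Y [ 0.046 -0.734  0.677] Z [ 0.014 -0.677 -0.735] gap 0.5999529326516492 F [ 0.072  0.994 -0.416] 0.0
```

View pics/w4.png

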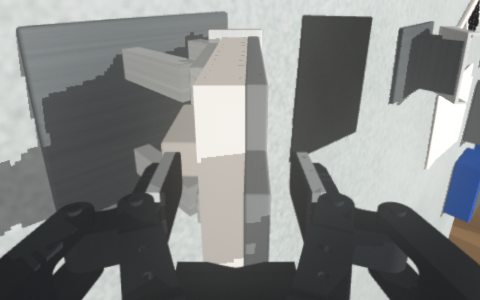

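Call:
play_rows:
  rows: [0, -0.2, -0.5, 0, 0.5, 0, 0, 0, 0, 0.1, 0, 0, 0, 0, 0.1, 0, 0, 0, 0, 0.1, 0, 0, 0, 0, 0.1]
  squeeze: 110

```text
time_s: 16.5
tool_pos: [552.5, 280.1, 119.6]
tcp_rot: [0.932, 0.025, 0.002, 0.363]
wrist_force: [-2.5, 1.7, 10.1]
finger_gap: 0.277
gripper_force: 107.8
```

```bash
python3 st.py;  python3 - <<'E'
from fit import *
p,X=cloud('top')
fit(X,[554,240,102],np.array([.06,-.72,.69]),50,80)
E
```

```text
16.5 [552.495 280.105 119.627] [-1.04   0.774  0.404  1.551  0.302  1.348 -2.333] 
X [ 0.999  0.049 -0.015] Y [ 0.046 -0.735  0.676] Z [ 0.022 -0.676 -0.737] gap 0.27660469219288625 F [-2.51   1.657 10.085] 107.79812732711434
n [ 0.048 -0.703  0.71 ] yaw 3.8979405681952737 tilt 44.77088628116167 c [553.301 242.528 100.346] a [-0.998 -0.068  0.   ] b [ 0.048 -0.708 -0.704]
  b -75 -25.2 24.6 52
  b -65 -50.3 46.2 111
  b -55 -51.0 50.1 228
  b -45 -50.0 50.1 220
  b -35 -50.8 48.7 252
  b -25 -51.0 48.9 259
  b -15 -50.2 49.2 246
  b -5 -51.0 49.3 248
  b 5 -49.7 49.4 235
  b 15 -50.7 47.8 225
  b 25 -51.0 48.0 220
  b 35 -51.5 48.1 222
  b 45 -50.4 48.4 206
  b 55 -51.3 48.5 213
  b 65 -51.2 48.8 203
```

Call:
play_rows:
  rows: [0, 0, 0, 0, 0.4, 0, 0, 0.5, 0, 0.4, 0, 0, 0.4, 0, 0.4, 0, 0, 0, 0, 0.1, 0, 0, 0, 0, 0.1]

```text
time_s: 17.18
tool_pos: [552.1, 271.3, 111.6]
tcp_rot: [0.931, 0.025, 0.0, 0.365]
wrist_force: [-2.1, -1.5, 6.7]
finger_gap: 0.286
gripper_force: 107.4
```

Call:
play_rows:
  rows: [0, 0, 0, 0, 0.1]

```text
time_s: 17.3
tool_pos: [552.1, 271.3, 111.6]
tcp_rot: [0.931, 0.025, 0.0, 0.365]
wrist_force: [-1.5, -1.2, 7.1]
finger_gap: 0.287
gripper_force: 107.4
```

```bash
python3 st.py
```

```text
17.3 [552.082 271.316 111.559] [-1.034  0.778  0.405  1.568  0.305  1.33  -2.335] 
X [ 0.999  0.046 -0.018] Y [ 0.046 -0.733  0.679] Z [ 0.018 -0.679 -0.734] gap 0.2866019730934885 F [-1.543 -1.199  7.098] 107.43752884911373
```

Call:
play_rows:
  rows: [0, 1.5, 0, 0, 0.1, 0, 3, 0, 0, 0.1, 0, 4, 0, 0, 0.1, 0, 4, 0.3, 0, 0.1, 0, 4, 0.5, 0, 0.1]

```text
time_s: 17.92
tool_pos: [559.2, 145.5, 214.5]
tcp_rot: [0.932, 0.025, 0.0, 0.36]
wrist_force: [0.3, 0.7, -5.1]
finger_gap: 0.287
gripper_force: 108.4
```

Call:
play_rows:
  rows: [0, 4.5, 1, 0, 0.1, 0, 4.5, 1, 0, 0.1, 0, 4.5, 1, 0, 0.1, 0, 0, 0, 5, 0.1, 0, 0, 0, 10, 0.1]

```text
time_s: 18.55
tool_pos: [565.5, 25.8, 282.7]
tcp_rot: [0.928, -0.1, 0.048, 0.357]
wrist_force: [-0.3, -0.1, -5.4]
finger_gap: 0.286
gripper_force: 109.0
```

```bash
python3 st.py
```

```text
18.55 [565.489  25.778 282.679] [-0.9    0.423  0.592  1.763  0.486  1.297 -2.308] 
X [ 0.975 -0.152  0.16 ] Y [-0.22  -0.726  0.652] Z [ 0.017 -0.671 -0.741] gap 0.28605080567096963 F [-0.328 -0.124 -5.434] 109.02830556035042
```

Call:
play_rows:
  rows: [0, 0, 0, 10.3, 0.1, 0, 0, 0, 10.3, 0.1, 0, 0, 0, 10.3, 0.1, 0, 0, 0, 10.3, 0.1, 0, 0, 0, 10.3, 0.1]

```text
time_s: 19.18
tool_pos: [582.8, 23.9, 275.7]
tcp_rot: [0.807, -0.473, 0.18, 0.305]
wrist_force: [-3.0, -36.8, 34.0]
finger_gap: 0.282
gripper_force: 108.9
```

Call:
play_rows:
  rows: [0, 0, 0, 10.3, 0.1, 0, 0, 0, 10.3, 0.1, 0, 0, 0, 10.3, 0.1, 0, 0, 0, 10.3, 0.1, 0, 0, 0, 10.3, 0.1]

```text
time_s: 19.8
tool_pos: [689.4, -140.8, 205.0]
tcp_rot: [-0.683, 0.692, -0.156, -0.176]
wrist_force: [0.5, -0.3, -5.5]
finger_gap: 0.289
gripper_force: 110.1
```

```bash
python3 st.py
```

```text
19.8 [ 689.436 -140.833  204.992] [-0.753  0.922  1.285  1.579 -0.463  1.106 -2.66 ] 
X [-0.006 -0.89   0.456] Y [-1.     0.019  0.024] Z [-0.03  -0.455 -0.89 ] gap 0.2886163944289131 F [ 0.55  -0.251 -5.548] 110.0959861278534
```

Call:
play_rows:
  rows: [0, 0, -3, -5, 0.1, 0, 0, -5, -10, 0.1, 0, 0, -5, -10, 0.1, 0, 0, -2, -10, 0.1, 0, 0, 0, -10, 0.1]

```text
time_s: 20.42
tool_pos: [693.9, -70.1, 340.7]
tcp_rot: [0.897, -0.373, 0.077, 0.222]
wrist_force: [0.1, -0.2, -5.9]
finger_gap: 0.286
gripper_force: 111.1
```

```bash
python3 st.py
```

```text
20.425 [693.851 -70.058 340.709] [-0.801  0.71   1.172  1.395 -0.182  1.335 -2.093] 
X [ 0.709 -0.636  0.304] Y [-0.705 -0.622  0.341] Z [-0.028 -0.456 -0.889] gap 0.2858308925682137 F [ 0.104 -0.221 -5.873] 111.109748929739
```

```bash
cat > plan.py <<'E'
import sys
from h import *
# usage: target xyz, roll per row, rows -> prints rows in tool axes
def plan(T,roll,N,show=5,grip=0.1):
    s=bot.get_state();M=R.from_quat(s['tcp_rot']);D=(np.array(T)-s['tool_pos'])/N/10
    out=[]
    for i in range(show):
        d=M.inv().apply(D); out+=[*np.round(d,1),roll,grip]; M=M*R.from_euler('z',roll,degrees=True)
    print([float(v) for v in out])
if __name__=='__main__':
    a=[float(v) for v in sys.argv[1:]]; plan(a[:3],a[3],int(a[4]),int(a[5]) if len(a)>5 else 5)
E
python3 plan.py -10 -560 860 -10.4 20 10
```

```text
[-0.1, 4.9, -1.1, -10.4, 0.1, -1.0, 4.8, -1.1, -10.4, 0.1, -1.9, 4.5, -1.1, -10.4, 0.1, -2.7, 4.1, -1.1, -10.4, 0.1, -3.4, 3.6, -1.1, -10.4, 0.1, -3.9, 2.9, -1.1, -10.4, 0.1, -4.4, 2.1, -1.1, -10.4, 0.1, -4.7, 1.3, -1.1, -10.4, 0.1, -4.9, 0.4, -1.1, -10.4, 0.1, -4.9, -0.5, -1.1, -10.4, 0.1]
```

Call:
play_rows:
  rows: [-0.1, 4.9, -1.1, -10.4, 0.1, -1.0, 4.8, -1.1, -10.4, 0.1, -1.9, 4.5, -1.1, -10.4, 0.1, -2.7, 4.1, -1.1, -10.4, 0.1, -3.4, 3.6, -1.1, -10.4, 0.1]

```text
time_s: 21.05
tool_pos: [513.8, -193.5, 469.7]
tcp_rot: [0.97, 0.057, -0.03, 0.233]
wrist_force: [-0.2, 0.5, -4.4]
finger_gap: 0.286
gripper_force: 111.3
```

Call:
play_rows:
  rows: [-3.9, 2.9, -1.1, -10.4, 0.1, -4.4, 2.1, -1.1, -10.4, 0.1, -4.7, 1.3, -1.1, -10.4, 0.1, -4.9, 0.4, -1.1, -10.4, 0.1, -4.9, -0.5, -1.1, -10.4, 0.1]

```text
time_s: 21.68
tool_pos: [339.3, -311.9, 598.2]
tcp_rot: [0.848, 0.474, -0.128, 0.197]
wrist_force: [0.2, 0.1, -5.5]
finger_gap: 0.283
gripper_force: 111.1
```

```bash
python3 st.py;python3 plan.py -10 -560 860 -10.4 11 10
```

```text
21.675 [ 339.329 -311.941  598.198] [-0.81  -0.331  0.797  1.557  0.731  1.807 -0.414] 
X [ 0.517  0.754 -0.404] Y [ 0.855 -0.472  0.213] Z [-0.03  -0.456 -0.889] gap 0.2830020769525026 F [ 0.242  0.058 -5.518] 111.10295981168747
[-4.3, -1.1, -1.0, -10.4, 0.1, -4.0, -1.9, -1.0, -10.4, 0.1, -3.6, -2.6, -1.0, -10.4, 0.1, -3.1, -3.2, -1.0, -10.4, 0.1, -2.5, -3.7, -1.0, -10.4, 0.1, -1.7, -4.1, -1.0, -10.4, 0.1, -1.0, -4.3, -1.0, -10.4, 0.1, -0.2, -4.5, -1.0, -10.4, 0.1, 0.6, -4.4, -1.0, -10.4, 0.1, 1.4, -4.2, -1.0, -10.4, 0.1]
```

Call:
play_rows:
  rows: [-4.3, -1.1, -1.0, -10.4, 0.1, -4.0, -1.9, -1.0, -10.4, 0.1, -3.6, -2.6, -1.0, -10.4, 0.1, -3.1, -3.2, -1.0, -10.4, 0.1, -2.5, -3.7, -1.0, -10.4, 0.1]

```text
time_s: 22.3
tool_pos: [184.1, -416.1, 709.8]
tcp_rot: [0.575, 0.784, -0.198, 0.125]
wrist_force: [-0.5, -0.6, -4.9]
finger_gap: 0.291
gripper_force: 110.9
```

Call:
play_rows:
  rows: [-1.7, -4.1, -1.0, -10.4, 0.1, -1.0, -4.3, -1.0, -10.4, 0.1, -0.2, -4.5, -1.0, -10.4, 0.1, 0.6, -4.4, -1.0, -10.4, 0.1, 1.4, -4.2, -1.0, -10.4, 0.1]

```text
time_s: 22.92
tool_pos: [20.6, -515.7, 820.6]
tcp_rot: [0.188, 0.954, -0.232, 0.03]
wrist_force: [0.4, -1.3, -4.1]
finger_gap: 0.287
gripper_force: 111.0
```

```bash
python3 st.py
```

```text
22.925 [  20.574 -515.684  820.56 ] [-0.421 -0.311  1.122  0.876  0.71   1.962  2.335] 
X [-0.928  0.344 -0.143] Y [ 0.372  0.822 -0.431] Z [-0.031 -0.454 -0.891] gap 0.28685667392693187 F [ 0.445 -1.267 -4.063] 110.97511662781471
```

Call:
play_rows:
  rows: [-5.3, 2.7, -1.4, 0, 0.1, -5.3, 2.7, -1.4, 0, 0.1, -5.3, 2.7, -1.4, 0, 0.1, -0.5, -1.8, -5.8, 0, 0.1, -0.5, -1.8, -5.8, 0, 0.1]

```text
time_s: 23.55
tool_pos: [173.3, -430.5, 883.1]
tcp_rot: [0.185, 0.948, -0.254, 0.054]
wrist_force: [-3.2, -0.3, -4.5]
finger_gap: 0.284
gripper_force: 111.3
```

```bash
python3 st.py
```

```text
23.55 [ 173.35  -430.519  883.104] [-0.426 -0.032  1.288  0.71   0.388  1.987  2.293] 
X [-0.925  0.324 -0.197] Y [ 0.379  0.802 -0.461] Z [ 0.009 -0.502 -0.865] gap 0.2835586278344025 F [-3.16  -0.315 -4.47 ] 111.33321064932716
```

Call:
play_rows:
  rows: [-0.9, -2.0, -5.6, 0, 0.1, -0.9, -2.0, -5.6, 0, 0.1, -0.9, -2.0, -5.6, 0, 0.1, -0.9, -2.0, -5.6, 0, 0.1]

```text
time_s: 24.05
tool_pos: [154.2, -414.9, 959.9]
tcp_rot: [0.179, 0.926, -0.322, 0.085]
wrist_force: [0.6, 0.1, -5.8]
finger_gap: 0.286
gripper_force: 111.3
```

```bash
python3 st.py
```

```text
24.05 [ 154.154 -414.886  959.874] [-0.175  0.055  1.288  0.497  0.218  1.987  2.438] 
X [-0.921  0.277 -0.273] Y [ 0.387  0.729 -0.565] Z [ 0.042 -0.626 -0.779] gap 0.28599644290327664 F [ 0.627  0.066 -5.792] 111.26335375827693
```

Call:
play_rows:
  rows: [-1.4, -2.7, -5.3, 0, 0.1, -1.4, -2.7, -5.3, 0, 0.1, -1.4, -2.7, -5.3, 0, 0.1]

```text
time_s: 24.42
tool_pos: [143.9, -392.8, 1016.8]
tcp_rot: [0.171, 0.902, -0.38, 0.113]
wrist_force: [-0.0, 0.2, -4.6]
finger_gap: 0.287
gripper_force: 111.3
```

```bash
python3 st.py; python3 plan.py 400 -250 650 -2 10
```

```text
24.425 [ 143.926 -392.827 1016.752] [-0.072  0.081  1.288  0.338  0.14   1.987  2.491] 
X [-0.916  0.222 -0.334] Y [ 0.394  0.653 -0.647] Z [ 0.075 -0.724 -0.686] gap 0.28688484108549056 F [-0.001  0.162 -4.585] 111.33681464010806
[-0.8, 4.3, 1.7, -2.0, 0.1, -1.0, 4.3, 1.7, -2.0, 0.1, -1.1, 4.2, 1.7, -2.0, 0.1, -1.3, 4.2, 1.7, -2.0, 0.1, -1.4, 4.2, 1.7, -2.0, 0.1]
```

Call:
play_rows:
  rows: [-0.8, 4.3, 1.7, 0, 0.1, -0.8, 4.3, 1.7, 0, 0.1, -0.8, 4.3, 1.7, 0, 0.1, -0.8, 4.3, 1.7, 0, 0.1, -0.8, 4.3, 1.7, 0, 0.1]

```text
time_s: 25.05
tool_pos: [241.9, -345.4, 854.0]
tcp_rot: [0.184, 0.916, -0.34, 0.11]
wrist_force: [-0.1, -1.3, -5.0]
finger_gap: 0.287
gripper_force: 111.3
```

```bash
python3 st.py; python3 plan.py 480 -220 450 -3 10
```

```text
25.05 [ 241.938 -345.448  854.032] [-0.249 -0.245  0.377  1.076  0.86   1.915  1.767] 
X [-0.909  0.262 -0.326] Y [ 0.411  0.701 -0.583] Z [ 0.076 -0.663 -0.745] gap 0.28724006202055175 F [-0.067 -1.268 -5.033] 111.29527012366452
[-0.5, 4.2, 2.4, -3.0, 0.1, -0.7, 4.2, 2.4, -3.0, 0.1, -1.0, 4.1, 2.4, -3.0, 0.1, -1.2, 4.1, 2.4, -3.0, 0.1, -1.4, 4.0, 2.4, -3.0, 0.1]
```

```bash
python3 plan.py 555 -294 156 -2.9 14 10
```

```text
[-0.3, 4.1, 3.6, -2.9, 0.1, -0.5, 4.1, 3.6, -2.9, 0.1, -0.7, 4.0, 3.6, -2.9, 0.1, -0.9, 4.0, 3.6, -2.9, 0.1, -1.1, 3.9, 3.6, -2.9, 0.1, -1.3, 3.9, 3.6, -2.9, 0.1, -1.5, 3.8, 3.6, -2.9, 0.1, -1.7, 3.7, 3.6, -2.9, 0.1, -1.9, 3.6, 3.6, -2.9, 0.1, -2.1, 3.5, 3.6, -2.9, 0.1]
```

Call:
play_rows:
  rows: [-0.3, 4.1, 3.6, -2.9, 0.1, -0.5, 4.1, 3.6, -2.9, 0.1, -0.7, 4.0, 3.6, -2.9, 0.1, -0.9, 4.0, 3.6, -2.9, 0.1, -1.1, 3.9, 3.6, -2.9, 0.1]

```text
time_s: 25.68
tool_pos: [352.9, -327.2, 604.8]
tcp_rot: [0.067, 0.932, -0.351, 0.065]
wrist_force: [1.4, -0.1, -4.9]
finger_gap: 0.286
gripper_force: 111.3
```

Call:
play_rows:
  rows: [-1.3, 3.9, 3.6, -2.9, 0.1, -1.5, 3.8, 3.6, -2.9, 0.1, -1.7, 3.7, 3.6, -2.9, 0.1, -1.9, 3.6, 3.6, -2.9, 0.1, -2.1, 3.5, 3.6, -2.9, 0.1]

```text
time_s: 26.3
tool_pos: [464.7, -308.6, 358.1]
tcp_rot: [-0.051, 0.933, -0.357, 0.02]
wrist_force: [0.2, -0.4, -5.1]
finger_gap: 0.286
gripper_force: 111.3
```

```bash
python3 st.py; python3 plan.py 555 -294 156 0 4 2
python3 - <<'E'
from fit import *
p,X=cloud('top'); cv2.imwrite('pics/t5.png',cv2.resize(p[150:330,300:560,::-1],None,fx=2.5,fy=2.5))
E
```

```text
26.3 [ 464.693 -308.575  358.09 ] [-0.293  0.045  0.457  1.987  0.808  1.051  1.445] 
X [-0.994 -0.11  -0.002] Y [-0.081  0.74  -0.668] Z [ 0.075 -0.663 -0.744] gap 0.28645678249083517 F [ 0.182 -0.366 -5.125] 111.26172225258415
[-2.3, 3.5, 3.7, 0.0, 0.1, -2.3, 3.5, 3.7, 0.0, 0.1]
```

View pics/t5.png

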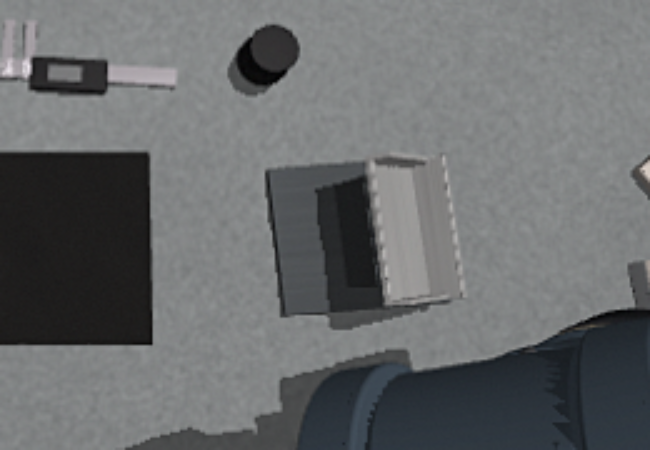

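Run:
```python
from fit import *
p,X=cloud('top')
c,w,a,b=fit(X,[555,-283,64],np.array([.06,-.7,.71]),30,75)
# walls: points above the floor 6..18mm
h=(X-c)@w; A=(X-c)@a; B=(X-c)@b
m=(h>5)&(h<20)&(abs(A)<75)&(abs(B)<50)
print('wall A',np.sort(A[m&(A>0)])[[5,-5]] if (m&(A>0)).sum()>10 else None, np.sort(A[m&(A<0)])[[5,-5]] if (m&(A<0)).sum()>10 else None)
m=(h>8)&(h<30)&(abs(A)<45)&(B>0)&(B<90); print('ledge B',np.percentile(B[m],[2,25,50,75,98]),m.sum())
m=(abs(h)<3)&(abs(A)<45)&(B<0)&(B>-110); print('top B',B[m].min())
```

```text
n [ 0.064 -0.703  0.709] yaw 5.237247054988891 tilt 44.880654343442416 c [ 554.841 -281.246   63.002] a [-0.996 -0.091  0.   ] b [ 0.065 -0.706 -0.706]
  b -40 -58.8 60.1 190
  b -30 -55.8 57.0 126
  b -20 -54.5 57.8 122
  b -10 -55.1 57.7 111
  b 0 -55.6 56.8 115
  b 10 -55.4 57.2 112
  b 20 -54.2 58.0 108
  b 30 -54.8 56.7 100
  b 40 -54.7 57.0 123
wall A [ 1.345 61.738] [-58.851  -1.151]
ledge B [35.394 37.519 38.477 39.642 44.062] 467
top B -42.97524962802325
```

Call:
play_rows:
  rows: [-2.3, 3.5, 3.5, 0, 0.1, -2.3, 3.5, 3.5, 0, 0.1, -2.3, 3.5, 3.5, 0, 0.1, -2.0, 3, 3, 0, 0.1, 0, 0, 0, 0, 0.1]

```text
time_s: 27.02
tool_pos: [553.9, -287.7, 168.1]
tcp_rot: [-0.053, 0.932, -0.358, 0.019]
wrist_force: [0.1, -0.4, -4.2]
finger_gap: 0.285
gripper_force: 111.4
```

```bash
python3 st.py; python3 plan.py 554 -288 153 0 1 1
python3 - <<'E'
from fit import *
p,X=cloud('top');cv2.imwrite('pics/t6.png',cv2.resize(p[180:300,380:560,::-1],None,fx=4,fy=4))
s=bot.get_state();M=R.from_quat(s['tcp_rot']).as_matrix();t=np.array(s['tool_pos'])
n=-M[:,1]; c=t+55*M[:,2]+13*n
fit(X,c,n,35,110)
E
```

```text
27.025 [ 553.914 -287.696  168.134] [-0.276  0.448  0.455  2.016  0.848  0.721  1.152] 
X [-0.994 -0.113  0.002] Y [-0.085  0.738 -0.669] Z [ 0.074 -0.665 -0.743] gap 0.2852008348348191 F [ 0.142 -0.421 -4.157] 111.36314118777591
[-0.0, 1.0, 1.1, 0.0, 0.1]
n [ 0.098 -0.75   0.654] yaw 7.4813363626907785 tilt 49.13407353624556 c [ 550.077 -331.186  135.255] a [-0.991 -0.13   0.   ] b [ 0.085 -0.649 -0.756]
  b -87 -64.1 36.6 117
  b -77 -63.3 37.0 76
  b -67 -62.5 37.8 62
  b -57 -63.0 38.7 61
  b -47 -61.9 37.5 63
  b -37 -62.0 38.0 62
  b -27 -60.7 38.9 65
  b -17 -61.1 39.8 53
  b -7 -59.9 40.3 49
  b 3 -60.1 40.9 52
  b 13 -58.6 41.3 45
  b 23 -59.1 42.0 46
  b 33 -57.6 40.8 38
```

Call:
play_rows:
  rows: [0, 2.5, 0.8, 0, 0.1, 0, 1.5, 0.4, 0, 0.1, 0, 0.8, 0.3, 0, 0.1, 0, 0.5, 0, 0, 0.1, 0, 0, 0, 0, 0.1]

```text
time_s: 27.7
tool_pos: [551.7, -259.9, 125.0]
tcp_rot: [-0.051, 0.932, -0.358, 0.022]
wrist_force: [0.3, 0.1, -4.5]
finger_gap: 0.284
gripper_force: 111.4
```

```bash
python3 st.py
cat > rk.py <<'E'
from fit import *
p,X=cloud('top')
s=bot.get_state();M=R.from_quat(s['tcp_rot']).as_matrix();t=np.array(s['tool_pos'])
c,w,a,b=fit(X,t+55*M[:,2]-13*M[:,1],-M[:,1],35,110)
E
python3 rk.py
```

```text
27.7 [ 551.688 -259.909  124.973] [-0.328  0.514  0.459  2.057  0.882  0.671  1.021] 
X [-0.994 -0.111 -0.005] Y [-0.079  0.738 -0.67 ] Z [ 0.078 -0.666 -0.742] gap 0.284141369962179 F [ 0.309  0.073 -4.502] 111.36954932524532
n [ 0.091 -0.752  0.653] yaw 6.912937318250934 tilt 49.21016567213287 c [ 549.72  -304.777   90.724] a [-0.993 -0.12   0.   ] b [ 0.079 -0.649 -0.757]
  b -89 -61.5 39.3 99
  b -79 -61.1 38.5 74
  b -69 -59.8 39.1 73
  b -59 -60.1 39.6 72
  b -49 -60.4 40.3 67
  b -39 -59.5 41.1 66
  b -29 -59.7 40.0 57
  b -19 -58.2 40.4 59
  b -9 -58.8 40.8 55
  b 1 -56.9 41.3 45
  b 11 -57.4 42.5 58
  b 21 -55.6 43.0 43
  b 31 -56.0 43.4 49
  b 41 -63.3 2.7 10
```

Call:
play_rows:
  rows: [0, 0.6, 0.2, 0, 0.1, 0, 0.4, 0, 0, 0.1, 0, 0, 0, 0, 0.1]

```text
time_s: 28.12
tool_pos: [551.2, -256.4, 118.6]
tcp_rot: [-0.05, 0.931, -0.361, 0.022]
wrist_force: [0.2, -4.5, 5.1]
finger_gap: 0.287
gripper_force: 114.7
```

```bash
python3 st.py; python3 rk.py | head -1
```

```text
28.125 [ 551.226 -256.376  118.57 ] [-0.339  0.527  0.462  2.062  0.889  0.666  0.996] 
X [-0.994 -0.108 -0.005] Y [-0.077  0.735 -0.674] Z [ 0.077 -0.669 -0.739] gap 0.28668313476689744 F [ 0.181 -4.51   5.109] 114.74384129047394
n [ 0.088 -0.744  0.662] yaw 6.7409246143465325 tilt 48.528747995726356 c [ 550.071 -302.235   83.946] a [-0.993 -0.117  0.   ] b [ 0.078 -0.658 -0.749]
```

Call:
play_rows:
  rows: [0, 0, 0, 0, 0.31, 0, 0, 0, 0, 0.34, 0, 0, 0, 0, 0.38, 0, 0, 0, 0, 0.42, 0, 0, 0, 0, 0.46]

```text
time_s: 28.8
tool_pos: [551.0, -253.4, 116.2]
tcp_rot: [-0.051, 0.932, -0.358, 0.022]
wrist_force: [-0.6, 2.2, -0.4]
finger_gap: 0.462
gripper_force: 0.0
```

Call:
play_rows:
  rows: [0, 0, 0, 0, 0.52, 0, 0, 0, 0, 0.56, 0, 0, 0, 0, 0.56]

```text
time_s: 29.18
tool_pos: [550.8, -254.2, 116.5]
tcp_rot: [-0.051, 0.932, -0.359, 0.022]
wrist_force: [0.0, -0.7, 0.1]
finger_gap: 0.558
gripper_force: 0.0
```

```bash
python3 st.py
python3 - <<'E'
from fit import *
p,X=cloud('top')
fit(X,[557,-300,85],np.array([.064,-.703,.709]),30,110)
p,d=bot.capture('side'); q,d=bot.capture('wrist')
cv2.imwrite('pics/sw7.png',np.hstack([cv2.resize(p[240:390,230:380,::-1],(400,400)),cv2.resize(q[:,100:500,::-1],(400,400))]))
E
```

```text
29.175 [ 550.771 -254.214  116.537] [-0.339  0.528  0.459  2.064  0.887  0.663  0.996] 
X [-0.994 -0.111 -0.004] Y [-0.079  0.738 -0.67 ] Z [ 0.077 -0.666 -0.742] gap 0.5583730806596684 F [ 0.026 -0.691  0.106] 0.0
n [ 0.064 -0.703  0.708] yaw 5.204654943166724 tilt 44.88966232665202 c [ 548.363 -299.314   83.077] a [-0.996 -0.091  0.   ] b [ 0.064 -0.706 -0.706]
  b -84 -57.3 41.5 111
  b -74 -57.7 42.0 76
  b -64 -58.1 42.5 80
  b -54 -56.8 42.8 85
  b -44 -57.1 41.9 84
  b -34 -57.5 42.4 77
  b -24 -58.2 42.8 73
  b -14 -56.6 41.5 64
  b -4 -57.0 42.0 65
  b 6 -57.5 42.4 72
  b 16 -57.7 42.7 61
  b 26 -58.0 41.4 72
  b 36 -65.6 52.1 103
  b 46 -65.6 52.6 68
```

View pics/sw7.png

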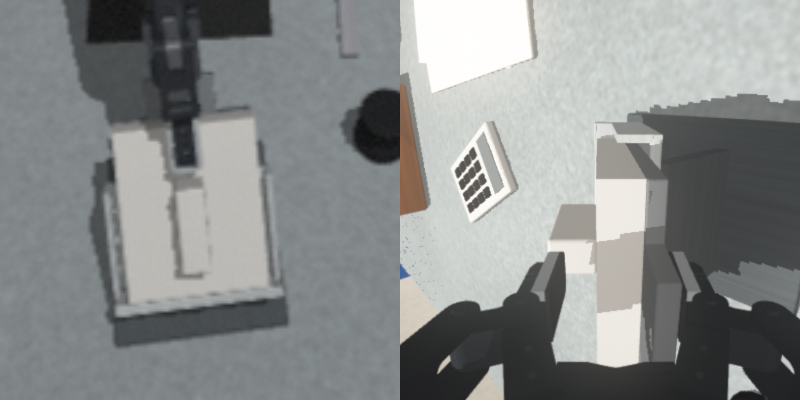

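Call:
play_rows:
  rows: [0, 0, -2, 0, 0.56, 0, 0, -4.5, 0, 0.56, 0, 0, -4.5, 0, 0.56, 0, -3, -3, 0, 0.5, 0, 0, 0, 10, 0.5]

```text
time_s: 29.95
tool_pos: [544.0, -182.8, 243.6]
tcp_rot: [0.034, 0.933, -0.354, 0.057]
wrist_force: [-0.9, -0.1, -0.8]
finger_gap: 0.499
gripper_force: 0.0
```

Call:
play_rows:
  rows: [0, 0, 0, 10, 0.5, 0, 0, 0, 10, 0.5, 0, 0, 0, 10, 0.5, 0, 0, 0, 10, 0.5, 0, 0, 0, 10, 0.5]

```text
time_s: 30.58
tool_pos: [542.1, -182.9, 240.4]
tcp_rot: [0.424, 0.831, -0.299, 0.199]
wrist_force: [0.8, 0.3, -0.1]
finger_gap: 0.499
gripper_force: 0.0
```

Call:
play_rows:
  rows: [0, 0, 0, 10, 0.5, 0, 0, 0, 10, 0.5, 0, 0, 0, 10, 0.5]

```text
time_s: 30.95
tool_pos: [542.1, -182.9, 240.3]
tcp_rot: [0.625, 0.693, -0.237, 0.269]
wrist_force: [-0.2, 0.4, 0.6]
finger_gap: 0.501
gripper_force: 0.0
```

```bash
python3 st.py; python3 plan.py 547 -226 195 0 1 1
python3 - <<'E'
from fit import *
p,X=cloud('top')
c,w,a,b=fit(X,[557,-300,85],np.array([.064,-.703,.709]),30,110)
h=(X-c)@w;A=(X-c)@a;B=(X-c)@b
m=(h>18)&(h<30)&(abs(A+8)<40)&(B>-80)&(B<40); print('bar h',np.percentile(h[m],[10,50,90]),'A',np.percentile(A[m],[3,50,97]),'B',np.percentile(B[m],[1,99]),m.sum())
m=(h<-15)&(h>-21)&(abs(A+8)<20)&(B<-80)&(B>-140); print('tab B',B[m].min() if m.any() else None)
m=(h>6)&(h<24)&(abs(A+8)<45)&(B>-100);
print([(np.round(x['position']),round(x['confidence'],2)) for x in bot.tip_of('rack_grip','top')[:2]])
E
```

```text
30.95 [ 542.129 -182.912  240.331] [-0.648  0.336  0.654  2.006  0.688  0.919 -0.367] 
X [-0.074  0.739 -0.67 ] Y [0.994 0.106 0.008] Z [ 0.077 -0.666 -0.742] gap 0.5006693420417947 F [-0.174  0.378  0.64 ] 0.0
[-0.2, -0.0, 6.3, 0.0, 0.1]
n [ 0.071 -0.7    0.711] yaw 5.824154168336323 tilt 44.709018159400266 c [ 555.637 -297.76    83.946] a [-0.995 -0.101  0.   ] b [ 0.072 -0.707 -0.704]
  b -84 -50.8 48.3 165
  b -74 -50.7 48.9 125
  b -64 -50.9 49.4 121
  b -54 -51.2 49.7 119
  b -44 -50.1 48.9 118
  b -34 -50.3 49.2 87
  b -24 -50.7 50.1 81
  b -14 -49.1 48.4 80
  b -4 -49.6 49.1 84
  b 6 -49.8 49.6 75
  b 16 -50.4 50.2 69
  b 26 -50.5 48.9 67
  b 36 -57.8 60.0 91
  b 46 -58.3 60.3 92
bar h [21.02  24.813 25.807] A [-9.539  0.168  9.812] B [-47.254  10.921] 157
tab B -114.45434626062287
[(array([ 553., -302.,  108.]), 0.77), (array([546., 255.,  83.]), 0.44)]
```

Call:
play_rows:
  rows: [-0.4, 0, 4.5, 0, 0.5, 0, 0, 4.5, 0, 0.5, 0, 0, 4, 0, 0.5, 0, 0, 2.5, 0, 0.5, 0, 0, 0, 0, 0.5]

```text
time_s: 31.68
tool_pos: [553.1, -290.3, 127.0]
tcp_rot: [0.622, 0.695, -0.24, 0.268]
wrist_force: [-0.0, 0.3, 0.1]
finger_gap: 0.498
gripper_force: 0.0
```

```bash
python3 st.py; python3 plan.py 555.7 -299.1 115 0 1 1
```

```text
31.675 [ 553.149 -290.25   127.011] [-0.428  0.572  0.678  2.049  0.738  0.556 -0.378] 
X [-0.082  0.737 -0.671] Y [ 0.994  0.11  -0.001] Z [ 0.073 -0.667 -0.742] gap 0.497653841921478 F [-0.038  0.298  0.115] 0.0
[0.1, 0.2, 1.5, 0.0, 0.1]
```

Advance the last 15 mm and close.

Call:
play_rows:
  rows: [0.1, 0.1, 1.0, 0, 0.5, 0, 0.1, 0.5, 0, 0.5, 0, 0, 0, 0, 0.1, 0, 0, 0, 0, 0.1, 0, 0, 0, 0, 0.1]
  squeeze: 70

```text
time_s: 32.3
tool_pos: [556.4, -298.2, 116.6]
tcp_rot: [0.623, 0.695, -0.239, 0.268]
wrist_force: [-4.8, 3.5, 6.0]
finger_gap: 0.214
gripper_force: 68.7
```

```bash
python3 st.py
```

```text
32.3 [ 556.44  -298.16   116.638] [-0.41   0.597  0.678  2.044  0.741  0.527 -0.385] 
X [-0.079  0.738 -0.671] Y [0.994 0.109 0.002] Z [ 0.075 -0.666 -0.742] gap 0.21383165845666144 F [-4.799  3.481  6.023] 68.71347069740295
```

Call:
play_rows:
  rows: [-0.5, 0, -0.05, 0, 0.1, -1, 0, -0.1, 0, 0.1, -1.5, 0, -0.15, 0, 0.1, -2.5, 0, -0.2, 0, 0.1, -3, 0, -0.2, 0, 0.1]

```text
time_s: 32.92
tool_pos: [564.2, -357.2, 179.7]
tcp_rot: [0.623, 0.695, -0.238, 0.269]
wrist_force: [0.6, 0.4, -2.6]
finger_gap: 0.215
gripper_force: 68.6
```

```bash
python3 st.py
python3 - <<'E'
from fit import *
s=bot.get_state()
p,X=cloud('top');bot.capture('side')
for c in('top','side'):
  for t in 'bar_low bar_mid bar_top cover rack'.split(): print(c,t,[(np.round(x['position']),round(x['confidence'],2)) for x in bot.tip_of(t,c)[:2]])
E
```

```text
32.925 [ 564.197 -357.218  179.699] [-0.291  0.505  0.655  1.961  0.716  0.594 -0.201] 
X [-0.079  0.738 -0.67 ] Y [0.994 0.111 0.005] Z [ 0.078 -0.666 -0.742] gap 0.215361898261983 F [ 0.626  0.432 -2.604] 68.55888962745667
top bar_low []
top bar_mid []
top bar_top []
top cover []
top rack []
side bar_low []
side bar_mid [(array([ 567., -351.,  166.]), 0.6)]
side bar_top []
side cover []
side rack [(array([ 564., -350.,  166.]), 0.69)]
```

Call:
play_rows:
  rows: [-2.6, 0, -2.9, 0, 0.1, -2.6, 0, -2.9, 0, 0.1, 3.8, 0.2, -3.4, 0, 0.1, 3.8, 0.2, -3.4, 0, 0.1, 3.8, 0.2, -3.4, 0, 0.1]

```text
time_s: 34.15
tool_pos: [552.3, -201.5, 255.6]
tcp_rot: [0.623, 0.695, -0.238, 0.269]
wrist_force: [0.8, 0.6, -2.6]
finger_gap: 0.216
gripper_force: 69.0
```

Call:
play_rows:
  rows: [3.8, 0.2, -3.4, 0, 0.1, 3.8, 0.2, -3.4, 0, 0.1, 3.8, 0.2, -3.4, 0, 0.1, 2.5, 0, 2.8, 0, 0.1, 2.5, 0, 2.8, 0, 0.1]

```text
time_s: 34.78
tool_pos: [542.5, -49.3, 179.0]
tcp_rot: [0.622, 0.696, -0.237, 0.269]
wrist_force: [0.6, -0.6, -2.5]
finger_gap: 0.221
gripper_force: 69.0
```

```bash
python3 st.py; python3 plan.py 543 -53 100 0 1 1;python3 - <<'E'
from fit import *
p,X=cloud('top');
s=bot.get_state();t=np.array(s['tool_pos'])
fit(X,t+[2,-32,-30+14],np.array([.07,-.70,.71]),35,110)
bot.capture('side')
for c in('top','side'):
  for n in 'bar_low bar_mid bar_top cover rack mat'.split(): print(c,n,[(np.round(x['position']),round(x['confidence'],2)) for x in bot.tip_of(n,c)[:2]])
E
```

```text
34.775 [542.541 -49.333 178.991] [-0.766  0.443  0.513  2.004  0.628  0.98  -0.589] 
X [-0.08   0.739 -0.669] Y [0.994 0.113 0.006] Z [ 0.08  -0.664 -0.743] gap 0.22052627239780997 F [ 0.601 -0.615 -2.46 ] 68.98531079292297
[5.0, -0.0, 6.1, 0.0, 0.1]
n [ 0.055 -0.719  0.693] yaw 4.340732564452883 tilt 46.13480341065168 c [544.928 -64.323 166.653] a [-0.997 -0.076  0.   ] b [ 0.052 -0.691 -0.721]
  b -85 -30.1 23.4 5
  b -75 -34.0 39.1 60
  b -65 -9.6 10.3 3
  b -55 -20.9 10.7 7
  b -45 -21.3 20.7 33
  b -35 -21.5 22.5 55
  b -25 -20.2 20.9 40
  b -15 -8.8 8.8 38
  b -5 -9.1 8.8 39
  b 5 -9.2 8.7 35
  b 15 -9.3 8.7 20
top bar_low [(array([ 559., -312.,   54.]), 0.65)]
top bar_mid [(array([ 556., -295.,   68.]), 0.69)]
top bar_top [(array([ 554., -279.,   87.]), 0.89)]
top cover [(array([ 548., -267.,   80.]), 0.83)]
top rack [(array([ 550., -267.,   81.]), 0.74)]
top mat []
side bar_low [(array([ 557., -312.,   53.]), 0.7)]
side bar_mid [(array([ 555., -295.,   69.]), 0.71), (array([ 548., -271.,   83.]), 0.16)]
side bar_top [(array([ 553., -284.,   82.]), 0.96)]
side cover [(array([ 549., -272.,   81.]), 0.71)]
side rack [(array([541., -38., 157.]), 0.86)]
side mat [(array([534.,  -4.,   2.]), 0.79), (array([541., -49., 163.]), 0.37)]
```

Call:
play_rows:
  rows: [2.7, 0, 3, 0, 0.1, 2.2, 0, 2.4, 0, 0.1, 1, 0, 1.1, 0, 0.1, 0.6, 0, 0.7, 0, 0.1, 0, 0, 0, 0, 0.1]

```text
time_s: 36.1
tool_pos: [542.6, -50.8, 83.0]
tcp_rot: [0.623, 0.695, -0.238, 0.269]
wrist_force: [0.2, 0.7, -2.0]
finger_gap: 0.212
gripper_force: 69.0
```

```bash
python3 st.py
```

```text
36.1 [542.611 -50.82   83.038] [-0.742  0.612  0.498  2.052  0.638  0.799 -0.704] 
X [-0.079  0.738 -0.67 ] Y [0.994 0.111 0.004] Z [ 0.078 -0.666 -0.742] gap 0.21153268087027713 F [ 0.165  0.692 -1.973] 69.01733994483948
```

Call:
play_rows:
  rows: [0.4, 0, 0.45, 0, 0.1, 0.3, 0, 0.3, 0, 0.1, 0, 0, 0, 0, 0.1]
  squeeze: 45

```text
time_s: 36.48
tool_pos: [543.7, -50.4, 76.8]
tcp_rot: [0.623, 0.694, -0.239, 0.271]
wrist_force: [-8.1, 9.7, 27.4]
finger_gap: 0.217
gripper_force: 72.9
```

Call:
play_rows:
  rows: [0.7, 0, -0.3, 0, 0.1, 0.7, 0.1, -0.1, 0, 0.1]
  squeeze: 25

```text
time_s: 36.72
tool_pos: [542.5, -39.9, 71.3]
tcp_rot: [0.623, 0.693, -0.241, 0.272]
wrist_force: [-8.8, 8.2, 30.4]
finger_gap: 0.219
gripper_force: 75.6
```

```bash
python3 st.py
python3 - <<'E'
from fit import *
p,X=cloud('top');s=bot.get_state();t=np.array(s['tool_pos'])
fit(X,t+[2,-28,-14],np.array([.07,-.64,.77]),35,60)
E
```

```text
36.725 [542.469 -39.932  71.307] [-0.756  0.64   0.49   2.046  0.632  0.799 -0.733] 
X [-0.076  0.732 -0.677] Y [0.994 0.107 0.004] Z [ 0.076 -0.672 -0.736] gap 0.21927422621049592 F [-8.831  8.233 30.373] 75.56957960128784
n [ 0.059 -0.614  0.787] yaw 5.4873056288801845 tilt 38.08832668169028 c [545.071 -54.963  66.213] a [-0.995 -0.096  0.   ] b [ 0.075 -0.783 -0.617]
  b -38 -21.5 19.7 44
  b -28 -21.8 22.2 54
  b -18 -9.8 14.8 33
  b -8 -9.6 8.9 38
  b 2 -9.4 9.2 36
  b 12 -9.4 9.4 34
```

Call:
play_rows:
  rows: [0.75, 0.1, -0.2, 0, 0.1, 0.75, 0.1, -0.1, 0, 0.1, 0.75, 0.1, 0, 0, 0.1, 0.75, 0.1, 0, 0, 0.1]

```text
time_s: 37.28
tool_pos: [541.4, -15.3, 51.0]
tcp_rot: [0.624, 0.693, -0.242, 0.27]
wrist_force: [-4.8, -0.2, 7.3]
finger_gap: 0.212
gripper_force: 78.2
```

```bash
python3 st.py
python3 - <<'E'
from fit import *
p,X=cloud('top');s=bot.get_state();t=np.array(s['tool_pos'])
fit(X,t+[2,-28,-8],np.array([.05,-.4,.9]),35,60)
E
```

```text
37.275 [541.401 -15.327  50.952] [-0.779  0.682  0.469  2.03   0.606  0.8   -0.764] 
X [-0.077  0.734 -0.675] Y [0.994 0.105 0.001] Z [ 0.072 -0.671 -0.738] gap 0.2119785807703578 F [-4.832 -0.189  7.34 ] 78.21307897567749
n [ 0.033 -0.337  0.941] yaw 5.65625924081233 tilt 19.77983051830055 c [541.432 -43.238  31.214] a [-0.995 -0.099  0.   ] b [ 0.093 -0.936 -0.338]
  b -59 -14.3 25.1 40
  b -49 -43.3 38.2 57
  b -39 -51.3 45.2 99
  b -29 -51.6 45.9 127
  b -19 -51.1 44.8 159
  b -9 -50.6 45.5 152
  b 1 -50.5 46.1 146
  b 11 -52.1 45.1 154
  b 21 -51.8 45.8 193
  b 31 -51.3 46.2 108
```

Call:
play_rows:
  rows: [0.7, 0.1, 0, 0, 0.1, 0.6, 0, 0.1, 0, 0.1, 0.4, 0, 0.1, 0, 0.1]

```text
time_s: 37.7
tool_pos: [541.2, -6.7, 39.3]
tcp_rot: [0.623, 0.692, -0.244, 0.271]
wrist_force: [-5.2, -0.9, 12.5]
finger_gap: 0.217
gripper_force: 95.2
```

```bash
python3 st.py
python3 - <<'E'
from fit import *
p,X=cloud('top');s=bot.get_state();t=np.array(s['tool_pos'])
fit(X,t+[2,-28,-12],np.array([.02,-.17,.98]),35,60)
E
```

```text
37.7 [541.242  -6.666  39.312] [-0.789  0.708  0.462  2.023  0.599  0.797 -0.783] 
X [-0.076  0.73  -0.679] Y [0.995 0.104 0.   ] Z [ 0.071 -0.675 -0.734] gap 0.21683294512540796 F [-5.21  -0.95  12.472] 95.18052835017443
n [ 0.019 -0.182  0.983] yaw 5.9265776533119965 tilt 10.55021085134921 c [542.277 -39.278  26.732] a [-0.995 -0.103  0.   ] b [ 0.102 -0.978 -0.183]
  b -62 -13.0 25.2 35
  b -52 -42.1 38.5 58
  b -42 -50.4 45.6 98
  b -32 -51.7 46.2 144
  b -22 -51.4 45.3 162
  b -12 -51.0 46.2 163
  b -2 -50.0 46.6 158
  b 8 -51.3 45.9 176
  b 18 -51.2 46.8 206
  b 28 -50.4 45.3 156
```

Call:
play_rows:
  rows: [0.3, 0, 0, 0, 0.1, 0, 0, 0, 0, 0.3, 0, 0, 0, 0, 0.5, 0, 0, 0, 0, 0.55, 0, 0, -2, 0, 0.55]

```text
time_s: 38.38
tool_pos: [540.6, 13.1, 48.0]
tcp_rot: [0.623, 0.695, -0.239, 0.269]
wrist_force: [0.0, 0.3, 0.3]
finger_gap: 0.548
gripper_force: 0.0
```

Call:
play_rows:
  rows: [0, 0, -5, 0, 0.55, 0, 0, -6, 0, 0.55, 0, 0, -6, 0, 0.55, 0, 0, 0, 0, 0.55]

```text
time_s: 38.88
tool_pos: [530.0, 132.5, 176.7]
tcp_rot: [0.622, 0.697, -0.233, 0.269]
wrist_force: [-0.3, 0.2, -1.1]
finger_gap: 0.555
gripper_force: 0.0
```

```bash
python3 st.py
python3 - <<'E'
from fit import *
p,X=cloud('top')
fit(X,[541,-40,21],np.array([.02,-.0,1.]),35,120)
bot.capture('side')
for c in('top','side'):
  for n in 'bar_low bar_mid bar_top cover rack caliper loupe jar'.split(): print(c,n,[(np.round(x['position']),round(x['confidence'],2)) for x in bot.tip_of(n,c)[:2]])
E
```

```text
38.875 [530.037 132.464 176.748] [-0.958  0.521  0.411  1.85   0.486  1.191 -0.722] 
X [-0.081  0.742 -0.665] Y [0.993 0.118 0.01 ] Z [ 0.086 -0.66  -0.746] gap 0.5546759775651559 F [-0.303  0.218 -1.117] 0.0
n [0.001 0.002 1.   ] yaw 152.89877410330928 tilt 0.10643526725352082 c [539.283 -41.616  21.677] a [ 0.89  -0.456  0.   ] b [ 0.456  0.89  -0.002]
  b -39 -26.2 -12.0 22
  b -29 -34.2 5.3 71
  b -19 -39.1 21.6 118
  b -9 -47.0 37.8 166
  b 1 -52.0 52.0 199
  b 11 -60.0 57.9 199
  b 21 -65.0 54.3 197
  b 31 -72.9 48.9 192
  b 41 -77.8 40.9 196
  b 51 -83.9 35.9 201
  b 61 -88.8 27.8 229
  b 71 -77.7 22.4 203
  b 81 -63.7 14.5 151
  b 91 -46.8 9.4 106
  b 101 -32.7 4.1 59
  b 111 -16.5 -3.7 14
top bar_low [(array([ 560., -311.,   55.]), 0.63)]
top bar_mid [(array([ 555., -290.,   69.]), 0.47)]
top bar_top [(array([ 550., -278.,   88.]), 0.95)]
top cover [(array([ 549., -270.,   82.]), 0.76), (array([ 559., -295.,   69.]), 0.17)]
top rack [(array([541.,  -5.,  18.]), 0.72)]
top caliper [(array([696., -24.,  -2.]), 0.83)]
top loupe [(array([ 710., -187.,    2.]), 0.8), (array([ 554., -280.,   86.]), 0.54)]
top jar [(array([704., 237.,  -1.]), 0.87), (array([697., -24.,  -2.]), 0.3)]
side bar_low [(array([ 556., -312.,   53.]), 0.88)]
side bar_mid [(array([ 555., -297.,   66.]), 0.82)]
side bar_top [(array([ 556., -284.,   86.]), 0.62)]
side cover [(array([ 551., -272.,   80.]), 0.64)]
side rack [(array([543.,  -7.,  21.]), 0.66)]
side caliper [(array([697., -26.,  -4.]), 0.89), (array([ 557., -311.,   56.]), 0.3)]
side loupe [(array([ 708., -189.,   -1.]), 0.83), (array([ 548., -272.,   83.]), 0.29)]
side jar [(array([710., 232.,  -0.]), 0.79), (array([542., -14.,  33.]), 0.29)]
```

```bash
python3 -c "
from bench import bot; print(bot.sign_off())"
```

```text
the job is handed in; nothing more can be done
None
```

The job is handed in at about 39 s of the 67 s limit. In the last check, the three turned bars lay on the cover in the tray, the empty rack lay flat and face down at the mat centre, and the caliper, loupe and jar had not moved beyond measuring error. `sign_off` gave no verdict.

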